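Unstack the dismantled test cell into its nests

ROBOT

A 7-joint arm with a two-finger parallel gripper is mounted at the origin on the work surface. World frame = base frame: x ahead of the robot, y to its left, z up, the work surface at z = 0. Lengths are in m, angles in rad, forces in N, time in s.
With the tool pointing down it reaches from about 0.425 to 0.925 m from the base axis. Payload 6.8 kg.
Tool frame: the origin (TCP) lies between the finger pads; the fingertips stand r.tip_extent ahead of it and the grasp point (between the pads) lies 5 mm behind it (r.tip_extent is the distance from the TCP to the fingertips, in m); y points along the fingers, x is the direction in which the jaws open and shut, and the axes are right-handed (so a half turn about y gives the same grasp; the last joint's range is limited). The gripper opens to 85 mm and grips with 20 to 120 N. Pads are 22 mm wide; open, the fingers measure 114 mm over their backs; the gripper's body (76 mm by 85 mm) begins 54 mm behind the grasp point. The pads swing forward as they close: fully open they stand 13 mm farther back than shut.
Start: joints at [1.056, 0.477, 0.022, 1.555, -0.011, 1.109, -0.083], TCP at [0.267, -0.62, 0.245] pointing down, gripper open.
Joint ranges: [-2.96, 2.96], [-0.34, 2.1], [-1.41, 1.46], [0.24, 2.44], [-1.37, 4.51], [0.17, 1.92], [-2.96, 2.96]. Speed limits (rad/s): [2.39, 2.39, 3.14, 3.14, 3.14, 3.14, 3.14].

INTERFACE

Orientations are given as a rotation vector (axis times angle).
In Python, from bench import r gives the robot as it stands.
- The arm moves only by the tool send_rows, never from a script. Its argument "plan" is a list of rows, each a list of 5 numbers: the shift along the tool's x, y, z in cm, then the turn about the tool's y in degrees, then the opening, from 0 (shut) to 1 (fully open). In form: [[dx, dy, dz, spin, grip], ...]. A call has 1 to 12 rows; each row shifts and turns the commanded pose from where the row before left it, along the tool's axes as they then stand; what a row does not reach is not made up. A row lasts 1/8 s, in which the tool goes at most 62.5 mm and 10.7 degrees, less where a joint would pass 70% of its speed; a pose out of reach is approached as far as the arm can. A call is refused whole if a number of a shift passes 6.25 or a number of a turn 10.7, either way. A call with a gripper value outside its range is refused whole. The fingers move at their own pace and stop on an object; "force" is the grip in N (left out, the last holds). Time passes only in rows, so rows that do not move let the fingers close. It gives the time, the measured TCP pose, the force and the opening at its end, in the units of the state.
- r.get_obs(): the state, without advancing time (a new reading comes with each control period).
- r.grab_frame(name): name is "scene" or "top"; returns a dict with "image" (400x640x3 uint8, red, green, blue), "camera_matrix" (3x3 intrinsics, pixels), "D" ([k1, k2, p1, p2, k3] as OpenCV has them; the pictures are not rectified), "cam_to_world" (4x4, takes a point from camera to world coordinates). Camera axes: x right, y down, z forward; pixel columns grow to the right and rows downward; lengths in m; the calibration is good to about 2 mm. A picture is of the moment at which its call begins. There is no depth.
- r.hand_in(): hands the job in, once; it reports no verdict.
Trained networks look in the newest picture that a camera, given by its name, has taken for a name from the list of things; names that differ only in an ending like _2 or _b are one class to them, and where a whole thing is asked for, a point or a joint stands for the part that bears it (a point fixed in the world has none). Each returns a list of dicts, best first, with "p" (0 to 1); they miss things now and then, are a little off and sometimes report something else, mostly with a low value. They report only what shows in the picture. A call takes as long as a camera call. They do not tell look-alikes from the thing itself.
- r.recognise(camera, target): "rect" ([left, top, right, bottom] in pixels, round what is visible of it).
The state is a dict: "clock": time; "joints": joint angles; "qvel": joint speeds; "tau": joint torques, N m; "tcp_pos": TCP position; "orientation": TCP orientation; "contact_force": force on the tool from outside, world axes, zero at the start; "moment": the same for the moment, N m; "grip_width": finger opening in m.
Only numpy, scipy, OpenCV 4.12 (cv2) and the standard library are available. Lean on these libraries where they do the work, as an engineer would, in place of code of your own. Each camera call takes 0.05 s, during which the arm holds its last target.

TASK

The parts of a dismantled electrochemical test cell have been left in two stacks on the breadboard. Take the stacks apart from the top, one part at a time, and set each part upright and gently (never dropped or toppled) in the nest made for its shape: the square base in the square nest, the round flange in the round nest, the hexagonal block in the hexagonal nest, the oblong contact block in the oblong nest, and the spacer ring over the upright post. At the end every part sits flat on the floor of its own nest, released and at rest.

Things in the scene. Friction and masses are not known exactly. Their poses are not given: they have to be found in the camera images.
- square_base: White plastic square block, 62 x 62 mm, 30 mm tall, about 0.25 kg, with four dark screw holes near its corners; the bottom part of one of the two stacks, standing on the black breadboard, whose top is 12 mm above z = 0. Loose. Origin: centre of its underside; z up along its axis. x and y are square to its sides.
- round_flange: Grey plastic disc, 62 mm diameter, 30 mm tall, about 0.13 kg, with six small dark bolt holes near its edge; the bottom part of the other stack, standing on the breadboard. Loose. Origin: centre of its underside; z up along its axis.
- spacer_ring: Black plastic ring (thick-walled tube), outer diameter 46 mm, bore 26 mm right through, 30 mm tall, about 0.05 kg; lies second from the bottom, on the square base or on the round flange. Loose. Origin: centre of its underside; z up along its axis.
- hex_block: Plain brass hexagonal block, 42 mm across its flats (48.5 mm across corners), 30 mm tall, about 0.38 kg; lies second from the bottom, on whichever of square base and round flange does not carry the ring. Loose. Origin: centre of its underside; z up along its axis. Its x axis is square to one pair of flats; the other pairs are at 60 and 120 degrees from it.
- contact_block: Small steel oblong block, 36 mm (its x) by 20 mm (its y), 30 mm tall, about 0.16 kg, with two flat copper contacts on its top; it is the third and top part of one of the stacks, on the ring or on the hexagonal block. Loose. Origin: centre of its underside; z up along its axis.
- square_nest: Square aluminium tray, 82 x 82 mm inside, 90 mm outside, dark floor 4 mm above its underside and a rim 9 mm above its underside (5 mm above the floor); x and y square to its sides. Place of the square base. It is screwed to the breadboard. Origin: centre of its underside, on the breadboard; z up.
- round_nest: Round aluminium tray, 82 mm inside diameter, 90 mm outside, dark floor 4 mm and rim 9 mm above its underside. Place of the round flange. It is screwed to the breadboard. Origin: centre of its underside, on the breadboard; z up.
- hex_nest: Hexagonal aluminium tray, 62 mm across the flats inside, 70 mm outside, dark floor 4 mm and rim 9 mm above its underside; x is square to one pair of sides. Place of the hexagonal block. It is screwed to the breadboard. Origin: centre of its underside, on the breadboard; z up.
- slot_nest: Oblong aluminium tray, 56 mm (its x) by 40 mm (its y) inside, 64 x 48 mm outside, dark floor 4 mm and rim 9 mm above its underside. Place of the contact block, long side along long side. It is screwed to the breadboard. Origin: centre of its underside, on the breadboard; z up.
- post_nest: Round aluminium plate, 64 mm diameter, 4 mm thick, with an upright steel post at its centre, 10 mm diameter, its tip 30 mm above the underside of the plate. Place of the spacer ring: around the post, down on the plate. (The short bare steel studs on small 20 mm feet elsewhere on the board are not it.) It is screwed to the breadboard. Origin: centre of its underside, on the breadboard; z up.
There are look-alikes about, which are no part of the job. What is shaped like the spacer_ring but blue is not meant. Leave any pink look-alike of the square_base alone.

How it is judged:
By the outcome, as a careful person would: the job done as asked, in the order asked, and still so for the second after the job is handed in, with the robot touching nothing.
It also fails if it takes over 128 s, if anything falls off the work surface, if the arm or the gripper's body presses on something with over 40 N, if the wrist force passes 120 N, or if a joint passes its speed limit or range.

## Working session

There is one attempt and no reset: what is moved stays moved. The work goes in short steps, Python scripts to look and compute and a tool call to move; the robot and the scene stay as the last step left them, time stands still between calls to the robot, and variables do not carry over. Pictures are saved under pics/ and viewed, and the job is handed in when it is done.

Besides the shell and the picture viewer there is one more tool, called after "Request:" as name(argument=value, ...) on one line, values as JSON. send_rows: Moves the arm, as the interface text tells. Its arguments: {"type":"object","properties":{"plan":{"type":"array","items":{"type":"array","items":{"type":"number"}}},"force":{"type":"number"}},"required":["plan"]}

```bash
ls; mkdir -p pics; python3 - <<'E'
from bench import r
import cv2
o=r.get_obs(); print(o, r.tip_extent)
for c in ("scene","top"):
    f=r.grab_frame(c); cv2.imwrite(f"pics/{c}0.png",f["image"][:,:,::-1]); print(c,f["camera_matrix"],f["D"],f["cam_to_world"])
E
```

```text
pics
{'clock': 0.0, 'joints': array([ 1.05587816,  0.47779877,  0.02233707,  1.5564864 , -0.01151812,
        1.10927956, -0.08310146]), 'qvel': array([ 0.00029479, -0.000627  , -0.00136464,  0.00149466, -0.00080211,
        0.00077298,  0.00112135]), 'tau': array([ 5.14277672e-04, -5.96448576e+01,  1.60779074e+00, -2.81194103e+01,
        1.23992699e-02,  9.48830915e-03,  7.23557918e-06]), 'tcp_pos': array([ 0.26685381, -0.61938017,  0.24431177]), 'orientation': array([-1.37370115,  0.9057144 , -0.90307647]), 'contact_force': array([ 0.38042576, -0.519747  , -0.08969265]), 'moment': array([-0.01697325,  0.00758222,  0.0210961 ]), 'grip_width': 0.08563995100339335} 0.014
scene [[368.6180059    0.         321.14922911]
 [  0.         368.6180059  205.65156439]
 [  0.           0.           1.        ]] [-0.04785988  0.          0.          0.          0.        ] [[ 0.7941601   0.4804881  -0.37207651  0.84175276]
 [ 0.60770056 -0.63104791  0.48216031 -0.39360207]
 [-0.00312581 -0.60902358 -0.79314596  0.90676409]
 [ 0.          0.          0.          1.        ]]
top [[393.42725308   0.         324.78963494]
 [  0.         393.42725308 199.17034804]
 [  0.           0.           1.        ]] [0.01553949 0.         0.         0.         0.        ] [[ 0.02642098 -0.98263643  0.18365069  0.23709923]
 [-0.99959498 -0.02402662  0.01525099  0.09379118]
 [-0.01057368 -0.18397925 -0.98287325  1.28827074]
 [ 0.          0.          0.          1.        ]]
```

View pics/scene0.png

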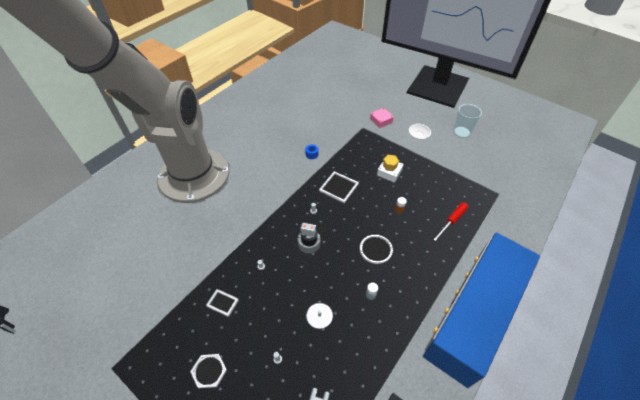

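View pics/top0.png

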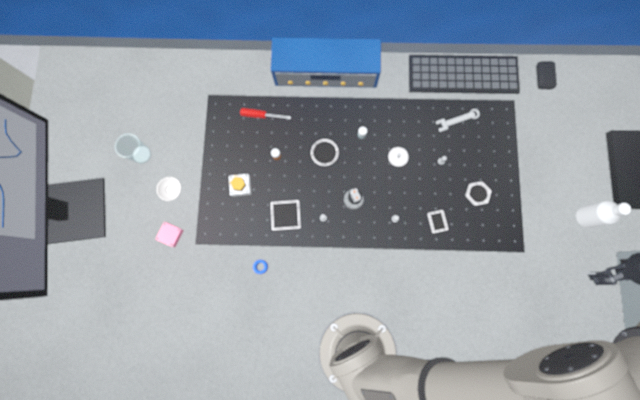

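```bash
python3 - <<'E'
from bench import r
import numpy as np
for n in "square_base round_flange spacer_ring hex_block contact_block square_nest round_nest hex_nest slot_nest post_nest".split():
    for c in ("scene","top"):
        print(n,c,[(np.round(d["rect"]).astype(int).tolist(),round(d["p"],2)) for d in r.recognise(c,n)][:4])
E
```

```text
square_base scene [([368, 106, 392, 129], 0.61), ([378, 162, 401, 180], 0.47)]
square_base top [([157, 224, 181, 248], 0.84), ([228, 174, 252, 197], 0.46)]
round_flange scene [([295, 234, 320, 251], 0.64)]
round_flange top [([346, 200, 359, 209], 0.57)]
spacer_ring scene [([301, 230, 318, 248], 0.73), ([302, 142, 318, 162], 0.55)]
spacer_ring top [([430, 214, 445, 237], 0.66), ([254, 259, 267, 273], 0.48)]
hex_block scene [([381, 153, 400, 171], 0.58)]
hex_block top [([233, 178, 247, 191], 0.56)]
contact_block scene [([302, 222, 317, 238], 0.75)]
contact_block top [([350, 189, 360, 205], 0.39), ([346, 196, 362, 212], 0.21)]
square_nest scene [([322, 168, 360, 199], 0.58)]
square_nest top [([272, 201, 299, 229], 0.65), ([465, 180, 488, 208], 0.29)]
round_nest scene [([360, 235, 393, 263], 0.74)]
round_nest top [([315, 141, 337, 168], 0.71)]
hex_nest scene [([194, 347, 229, 388], 0.77), ([302, 235, 316, 249], 0.36)]
hex_nest top [([464, 182, 490, 205], 0.8)]
slot_nest scene [([206, 292, 233, 315], 0.72)]
slot_nest top [([429, 213, 445, 234], 0.51), ([231, 176, 249, 196], 0.19)]
post_nest scene [([306, 304, 330, 328], 0.87)]
post_nest top [([388, 144, 406, 168], 0.8)]
```

The stack on the left of the top picture is hex on white square (~(239,184)). The other, at (353,199), is contact block, ring and flange. Next I'll crop closer.

```bash
python3 - <<'E'
import cv2,numpy as np
t=cv2.imread("pics/top0.png"); s=cv2.imread("pics/scene0.png")
def crop(im,cx,cy,h,k,n): 
    return cv2.resize(im[max(cy-h,0):cy+h,cx-h:cx+h],(k,k),interpolation=cv2.INTER_CUBIC)
a=np.hstack([crop(t,239,184,22,260,0),crop(t,353,199,22,260,0),crop(t,437,220,22,260,0)])
b=np.hstack([crop(s,390,167,22,260,0),crop(s,309,236,22,260,0),crop(s,222,302,22,260,0)])
cv2.imwrite("pics/c1.png",np.vstack([a,b]))
E
```

```text
(no output)
```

View pics/c1.png

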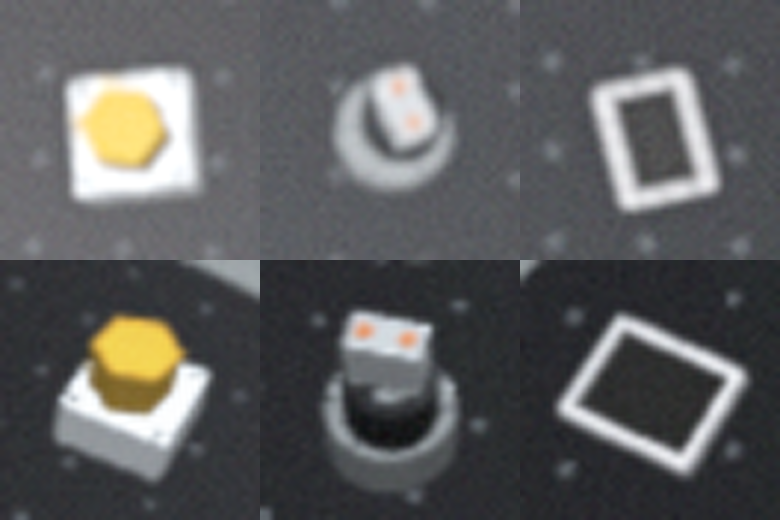

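```bash
cat > h.py <<'E'
import numpy as np, cv2
from scipy.spatial.transform import Rotation as R
def proj(f,P):
    T=np.linalg.inv(f["cam_to_world"]); P=np.asarray(P,float).reshape(-1,3)
    return cv2.projectPoints(P,cv2.Rodrigues(T[:3,:3])[0],T[:3,3],f["camera_matrix"],np.asarray(f["D"]))[0].reshape(-1,2)
def pix(f,uv,z):
    p=cv2.undistortPoints(np.array([[uv]],float),f["camera_matrix"],np.asarray(f["D"]))[0,0]
    M=f["cam_to_world"]; d=M[:3,:3]@[p[0],p[1],1]; o=M[:3,3]; return o+d*(z-o[2])/d[2]
def ortho(f,c,z,half=.06,res=.0005):
    # rows: x decreasing downward ; cols: y decreasing to right  (x up, y left)
    n=int(2*half/res); i=(np.arange(n)+.5)*res-half
    X=c[0]-i[:,None]+0*i[None]; Y=c[1]-i[None]+0*i[:,None]
    q=proj(f,np.stack([X,Y,0*X+z],-1).reshape(-1,3)).astype(np.float32).reshape(n,n,2)
    return cv2.remap(f["image"],q[...,0],q[...,1],cv2.INTER_CUBIC)
def o2w(p,c,half=.06,res=.0005):
    p=np.asarray(p,float).reshape(-1,2); return np.c_[c[0]+half-(p[:,1]+.5)*res, c[1]+half-(p[:,0]+.5)*res]
E
python3 - <<'E'
from bench import r
from h import *
F={c:r.grab_frame(c) for c in("scene","top")}
import pickle; pickle.dump(F,open("f0.pkl","wb"))
items=dict(base=((390,171),(240,185),.042),hex=((390,159),(239,184),.072),contact=((309,227),(355,195),.102),ring=((309,238),(353,200),.072),flange=((309,240),(353,200),.042),
sq=((340,184),(285,215),.021),rd=((376,249),(325,153),.021),hx=((209,371),(478,193),.021),sl=((222,302),(438,221),.021),post=((319,316),(398,157),.016))
rows=[]
for n,(a,b,z) in items.items():
    A=pix(F["scene"],a,z);B=pix(F["top"],b,z);print(n,A.round(3),B.round(3))
    c=((A+B)/2)[:2]
    im=[cv2.resize(ortho(F[k],c,z),(150,150)) for k in F]
    rows.append(np.vstack(im))
cv2.imwrite("pics/o1.png",np.vstack([np.hstack(rows[:5]),np.hstack(rows[5:])])[:,:,::-1])
E
```

```text
base [0.526 0.376 0.042] [0.51  0.39  0.042]
hex [0.51  0.394 0.072] [0.507 0.386 0.072]
contact [0.482 0.02  0.102] [0.474 0.02  0.102]
ring [0.491 0.007 0.072] [0.464 0.024 0.072]
flange [0.482 0.017 0.042] [0.469 0.022 0.042]
sq [0.421 0.25  0.021] [0.418 0.242 0.021]
rd [0.64  0.117 0.021] [0.631 0.117 0.021]
hx [ 0.512 -0.388  0.021] [ 0.507 -0.386  0.021]
sl [ 0.413 -0.253  0.021] [ 0.411 -0.254  0.021]
post [ 0.63  -0.13   0.016] [ 0.624 -0.128  0.016]
```

View pics/o1.png

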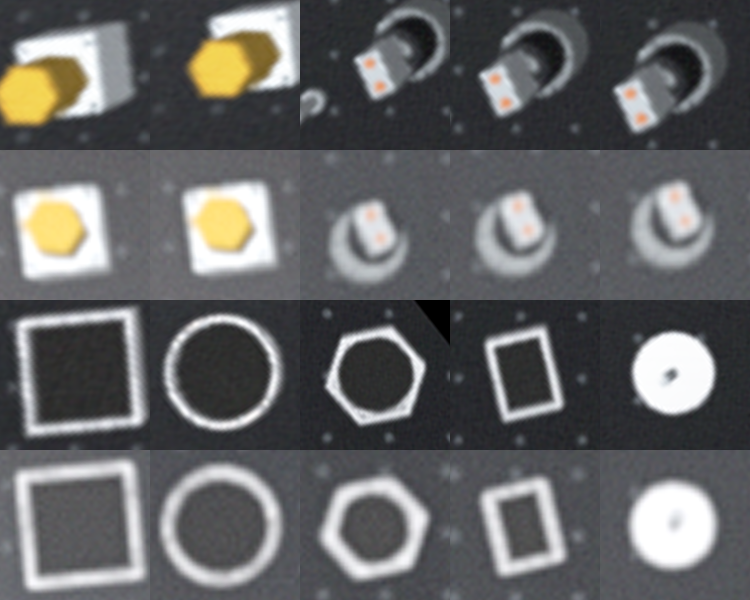

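```bash
cat > fit.py <<'E'
from h import *
from scipy.optimize import minimize
def rect(a,b): return np.array([[a,b],[-a,b],[-a,-b],[a,-b]])/2
def ngon(n,flat,ph=0):
    t=np.arange(n)*2*np.pi/n+np.pi/n+ph; return flat/2/np.cos(np.pi/n)*np.c_[np.cos(t),np.sin(t)]
circ=lambda d: ngon(48,d)
def place(p,q,z):
    c,s=np.cos(q[2]),np.sin(q[2]); return np.c_[p@np.array([[c,s],[-s,c]])+q[:2],np.full(len(p),z)]
SS=6
def fill(m,f,P,box,v,hull=True,mask=None):
    u=((proj(f,P)-box[:2]+.5)*SS)
    u=np.round(u*16).astype(np.int32)
    if hull: u=cv2.convexHull(u)
    if mask is None: cv2.fillPoly(m,[u],v,shift=4)
    else:
        k=np.zeros_like(m); cv2.fillPoly(k,[u],1,shift=4); m[(k>0)&(mask(m))]=v
def prism(p,z0,z1,side,top):
    def d(m,f,q,box):
        fill(m,f,np.r_[place(p,q,z0),place(p,q,z1)],box,side); fill(m,f,place(p,q,z1),box,top)
    return d
def nest(po,pi,zf=.016,zt=.021):
    def d(m,f,q,box):
        prism(po,.012,zt,1,1)(m,f,q,box)
        fill(m,f,place(pi,q,zt),box,2); fill(m,f,place(pi,q,zf),box,3,mask=lambda m:m==2); m[m==2]=1
    return d
def cost(draws,qs,f,box):
    w,h=box[2]-box[0],box[3]-box[1]
    m=np.zeros((h*SS,w*SS),np.uint8)
    for d,q in zip(draws,qs): d(m,f,q,box)
    im=f["image"][box[1]:box[3],box[0]:box[2]].astype(float).reshape(-1,3)
    B=[]
    for l in np.unique(m):
        b=cv2.resize((m==l).astype(np.float32),(w,h),interpolation=cv2.INTER_AREA)
        B.append(cv2.GaussianBlur(b,(0,0),.7).ravel())
    B=np.array(B).T; x,res,_,_=np.linalg.lstsq(B,im,rcond=None)
    return ((im-B@x)**2).mean()
def fit(draws,q0,F,cams=("scene","top"),rad=20,z=.04,free=None):
    q0=np.array(q0,float); free=np.ones_like(q0,bool) if free is None else np.array(free,bool)
    bx={}
    for c in cams:
        u=proj(F[c],[[*q0[0][:2],z]])[0]; u=np.round(u).astype(int)
        bx[c]=(max(u[0]-rad,0),max(u[1]-rad,0),min(u[0]+rad,640),min(u[1]+rad,400))
    sc=np.tile([1e-3,1e-3,.03],(len(q0),1))[free]
    def fun(v):
        q=q0.copy(); q[free]+=v*sc
        return sum(cost(draws,q,F[c],bx[c]) for c in cams)
    best=None
    v=np.zeros(free.sum())
    for k in (6,2):
        n=len(v); sim=np.vstack([v]+[v+k*np.eye(n)[i] for i in range(n)])
        o=minimize(fun,v,method="Nelder-Mead",options=dict(initial_simplex=sim,xatol=.03,fatol=.01,maxiter=600)); v=o.x
    q=q0.copy(); q[free]+=v*sc
    return q,o.fun
E
cat > run1.py <<'E'
from fit import *
import pickle
F=pickle.load(open("f0.pkl","rb"))
full=[1,1,1]; nr=[1,1,0]; d=np.radians
jobs=dict(
 sq=([nest(rect(.09,.09),rect(.082,.082))],[[.419,.245,d(5)]],[full],.02,24),
 rd=([nest(circ(.09),circ(.082))],[[.635,.117,0]],[nr],.02,24),
 hx=([nest(ngon(6,.07),ngon(6,.062))],[[.51,-.387,d(10)]],[full],.02,24),
 sl=([nest(rect(.064,.048),rect(.056,.04))],[[.412,-.254,d(10+0)+np.pi/2*0+np.pi/2]],[full],.02,20),
 post=([prism(circ(.064),.012,.016,1,1)],[[.627,-.129,0]],[nr],.02,20),
 s1=([prism(rect(.062,.062),.012,.042,1,2),prism(ngon(6,.042),.042,.072,3,4)],[[.51,.388,d(5)],[.508,.388,d(20)]],[full,full],.04,24),
 s2=([prism(circ(.062),.012,.042,1,2),prism(circ(.046),.042,.072,3,4),prism(rect(.036,.020),.072,.102,5,6)],[[.475,.02,0],[.475,.02,0],[.478,.02,d(20)]],[nr,nr,full],.05,26))
for n,(dr,q0,fr,z,rad) in jobs.items():
    for cams in (("scene","top"),("scene",),("top",)):
        q,e=fit(dr,q0,F,cams,rad,z,fr)
        print(n,cams,[(round(a[0],4),round(a[1],4),round(np.degrees(a[2]),1)) for a in q],round(e,1),flush=True)
E
time python3 run1.py
```

```text
sq ('scene', 'top') [(np.float64(0.4201), np.float64(0.2433), np.float64(5.3))] 716.8
sq ('scene',) [(np.float64(0.4199), np.float64(0.2441), np.float64(5.4))] 484.8
sq ('top',) [(np.float64(0.4201), np.float64(0.2423), np.float64(5.9))] 185.5
rd ('scene', 'top') [(np.float64(0.6368), np.float64(0.1209), np.float64(0.0))] 375.6
rd ('scene',) [(np.float64(0.6368), np.float64(0.121), np.float64(0.0))] 182.8
rd ('top',) [(np.float64(0.6364), np.float64(0.1204), np.float64(0.0))] 177.2
hx ('scene', 'top') [(np.float64(0.507), np.float64(-0.3873), np.float64(11.8))] 636.7
hx ('scene',) [(np.float64(0.5066), np.float64(-0.3873), np.float64(11.0))] 375.2
hx ('top',) [(np.float64(0.5079), np.float64(-0.3875), np.float64(12.8))] 251.9
sl ('scene', 'top') [(np.float64(0.4197), np.float64(-0.2569), np.float64(100.7))] 3650.2
sl ('scene',) [(np.float64(0.419), np.float64(-0.2571), np.float64(100.8))] 2263.2
sl ('top',) [(np.float64(0.4222), np.float64(-0.2507), np.float64(100.6))] 1385.0
post ('scene', 'top') [(np.float64(0.628), np.float64(-0.1273), np.float64(0.0))] 261.3
post ('scene',) [(np.
[... 502 characters left out ...]
.float64(0.5092), np.float64(0.3911), np.float64(6.8))] 65.4
s2 ('scene', 'top') [(np.float64(0.4762), np.float64(0.0219), np.float64(0.0)), (np.float64(0.4784), np.float64(0.0195), np.float64(0.0)), (np.float64(0.4782), np.float64(0.0197), np.float64(24.9))] 200.7
s2 ('scene',) [(np.float64(0.4765), np.float64(0.0217), np.float64(0.0)), (np.float64(0.478), np.float64(0.0201), np.float64(0.0)), (np.float64(0.478), np.float64(0.0197), np.float64(24.0))] 158.5
s2 ('top',) [(np.float64(0.4746), np.float64(0.0219), np.float64(0.0)), (np.float64(0.476), np.float64(0.0189), np.float64(0.0)), (np.float64(0.4785), np.float64(0.0194), np.float64(24.3))] 36.0
real	0m20.012s
user	0m27.763s
sys	0m0.794s
```

```bash
cat > run2.py <<'E'
from fit import *
import pickle
F=pickle.load(open("f0.pkl","rb")); d=np.radians
S=[prism(rect(.062,.062),.012,.042,1,2),prism(ngon(6,.042),.042,.072,3,4)]
p=lambda q:[(round(float(a[0]),4),round(float(a[1]),4),round(float(np.degrees(a[2])),1)) for a in q]
for y in (-20,-10,0,10,20,30):
    q,e=fit(S,[[.5157,.3965,d(7)],[.511,.393,d(y)]],F,rad=24,z=.04,free=[[1,1,1]]*2); print("hex",y,p(q),round(e,1))
for y in (5,12,20):
    q,e=fit([nest(rect(.064,.048),rect(.056,.04))],[[.412,-.254,d(y)]],F,rad=20,z=.02); print("sl",y,p(q),round(e,1))
for y in (-20,0,20,30):
    q,e=fit([nest(ngon(6,.07),ngon(6,.062))],[[.507,-.387,d(y)]],F,rad=24,z=.02); print("hx",y,p(q),round(e,1))
E
python3 run2.py
python3 - <<'E'
from bench import r
from h import *
o=r.get_obs(); print(R.from_rotvec(o["orientation"]).as_matrix().round(3))
E
```

```text
hex -20 [(0.5152, 0.3962, 6.7), (0.5122, 0.3948, -13.5)] 624.7
hex -10 [(0.5153, 0.3963, 6.7), (0.5123, 0.3945, -6.3)] 614.8
hex 0 [(0.5154, 0.3966, 7.4), (0.5123, 0.3952, 1.3)] 612.9
hex 10 [(0.5153, 0.3965, 7.1), (0.5127, 0.3952, 5.3)] 615.6
hex 20 [(0.5155, 0.3966, 6.8), (0.5119, 0.3946, 25.5)] 659.4
hex 30 [(0.5153, 0.3963, 7.6), (0.5121, 0.3949, 41.1)] 634.0
sl 5 [(0.4111, -0.2521, 13.4)] 308.0
sl 12 [(0.4107, -0.2522, 13.3)] 322.2
sl 20 [(0.411, -0.2521, 14.0)] 319.5
hx -20 [(0.507, -0.3874, 11.3)] 642.2
hx 0 [(0.5071, -0.3874, 11.4)] 641.2
hx 20 [(0.5071, -0.3873, 11.6)] 636.5
hx 30 [(0.5071, -0.3874, 12.1)] 638.3
[[ 0.396  0.     0.918]
 [-0.918  0.     0.396]
 [ 0.    -1.     0.   ]]
```

```bash
python3 - <<'E'
import pickle
from fit import *
F=pickle.load(open("f0.pkl","rb")); c=(.512,.394)
ims=[cv2.resize(ortho(F[k],c,.072,.035,.0005),(390,390)) for k in F]
out=[]
for k,im in zip(F,ims):
    for yaw,col in((0,(255,0,0)),(15,(0,0,255)),(-12,(0,160,0))):
        P=place(ngon(6,.042),(*c,np.radians(yaw)),.072)
        u=np.c_[(c[1]+.035-P[:,1])/.07*390,(c[0]+.035-P[:,0])/.07*390].astype(np.int32)
        im2=im
        if yaw==0: cv2.polylines(im,[u],True,col)
cv2.imwrite("pics/hx.png",np.hstack(ims)[:,:,::-1])
# hue fit: score top-face only
for k in F:
    im=ortho(F[k],c,.072,.04,.0005).astype(float); v=im[...,0]; sat=im.max(2)-im.min(2)
    print(k,np.percentile(v,[5,50,95]),np.percentile(sat,[5,50,95]))
E
```

```text
scene [ 48. 125. 244.] [  3.  10. 160.]
top [100. 234. 255.] [  0.   6. 133.]
```

View pics/hx.png

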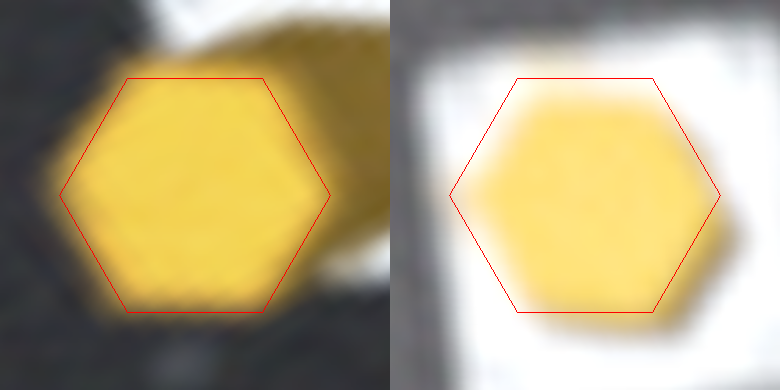

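```bash
python3 - <<'E'
import pickle
from fit import *
F=pickle.load(open("f0.pkl","rb")); c=(.512,.394)
for k,th in (("scene",(185,90)),("scene",(165,80)),("top",(200,70)),("top",(200,50))):
    im=ortho(F[k],c,.072,.035,.00025); n=len(im)
    sat=im.max(2).astype(int)-im.min(2)
    m=((im[...,0]>th[0])&(sat>th[1])).astype(np.uint8)
    nn,l,st,cen=cv2.connectedComponentsWithStats(m); b=1+np.argmax(st[1:,4]); m=(l==b)
    A=m.sum()*.00025**2; w=o2w(cen[b],c,.035,.00025)[0]
    yy,xx=np.nonzero(m); P=np.c_[-(yy-cen[b][1]),-(xx-cen[b][0])]; a=np.arctan2(P[:,1],P[:,0]); rr=np.hypot(*P.T)
    # support 6-fold phase
    ph=np.angle((rr**6*np.exp(6j*a)).sum())  # vertices direction*6
    print(k,th,w.round(4),"flat",np.sqrt(A/.8660)*1e3,"vertex ang",np.degrees(ph)/6, "flat yaw mod60",(np.degrees(ph)/6+30))
E
```

```text
scene (185, 90) [0.5139 0.3932] flat 42.44273414017177 vertex ang 25.186019279709583 flat yaw mod60 55.18601927970958
scene (165, 80) [0.514 0.393] flat 44.22070277904363 vertex ang 25.985299885865803 flat yaw mod60 55.9852998858658
top (200, 70) [0.5094 0.3915] flat 39.44347989510518 vertex ang 25.59257896417944 flat yaw mod60 55.59257896417944
top (200, 50) [0.5097 0.3919] flat 41.09939088010837 vertex ang 25.374029112239086 flat yaw mod60 55.374029112239086
```

```bash
cat > go.py <<'E'
import sys
from bench import r
from h import *
def go(x,y,z,yaw=None):
    o=r.get_obs(); M=R.from_rotvec(o["orientation"]).as_matrix(); p=o["tcp_pos"]
    cy=np.degrees(np.arctan2(M[1,0],M[0,0])); tilt=np.degrees(np.arccos(np.clip(-M[2,1],-1,1)))
    d=M.T@(np.array([x,y,z])-p)*100
    s=0 if yaw is None else (cy-yaw+90)%180-90
    print("t",round(o["clock"],2),"tcp",p.round(4),"yaw",round(cy,1),"tilt",round(tilt,2),"w",round(o["grip_width"],4),"F",o["contact_force"].round(1),"q",o["joints"].round(2))
    print("shift cm (x,y,z)",d.round(2),"spin",round(s,1),"n(3cm)",int(np.ceil(np.linalg.norm(d)/3)))
if __name__=="__main__":
    a=[float(v) for v in sys.argv[1:]]; go(*a)
E
python3 go.py .478 .0196 .20 -65.5
```

```text
t 1.2 tcp [ 0.2671 -0.6199  0.2453] yaw -66.7 tilt 0.0 w 0.0852 F [ 1.1 -0.2 -0.5] q [ 1.06  0.48  0.02  1.56 -0.01  1.11 -0.08]
shift cm (x,y,z) [-50.39   4.53  44.67] spin -1.2 n(3cm) 23
```

Request:
send_rows(plan=[[-3.2,0,2.8,-1.2,1],[-4,0,3.5,0,1],[-4,0,3.5,0,1],[-4,0,3.5,0,1],[-4,0,3.5,0,1],[-4,0,3.5,0,1],[-4,0,3.5,0,1],[-4,0,3.5,0,1],[-4,0,3.5,0,1],[-4,0,3.5,0,1],[-4,0,3.5,0,1],[0,0,0,0,1]])

```text
clock: 2.7
tcp_pos: [0.4338, -0.0663, 0.2458]
orientation: [-1.383, 0.882, -0.883]
contact_force: [0.2, -1.1, 0.5]
grip_width: 0.0854
```

```bash
python3 go.py .478 .0196 .15 -65.5
```

```text
t 2.7 tcp [ 0.4338 -0.0663  0.2458] yaw -65.1 tilt 0.11 w 0.0854 F [ 0.2 -1.1  0.5] q [ 0.36  0.11 -0.37  2.07  0.04  0.97 -1.17]
shift cm (x,y,z) [-5.93  9.6   7.61] spin 0.4 n(3cm) 5
```

Request:
send_rows(plan=[[-1.5,0,1.9,0,0.6],[-1.5,0,1.9,0.4,0.6],[-1.5,2,1.9,0,0.6],[-1.4,3,1.9,0,0.6],[0,3,0,0,0.6],[0,1.6,0,0,0.6],[0,0,0,0,0.6],[0,0,0,0,0.6]])

```text
clock: 3.7
tcp_pos: [0.4783, 0.0143, 0.1503]
orientation: [-1.378, 0.893, -0.896]
contact_force: [0.3, 1.1, 1.2]
grip_width: 0.0514
```

```bash
cat > snap.py <<'E'
import sys
from bench import r
import cv2,numpy as np
n=sys.argv[1]; a=[int(v) for v in sys.argv[2:]]
o=[]
for c,(x,y) in (("scene",a[:2]),("top",a[2:4])):
    f=r.grab_frame(c); im=f["image"][:,:,::-1]; h=32
    x0=max(x-h,0);y0=max(y-h,0); o.append(cv2.resize(im[y0:y0+2*h,x0:x0+2*h],(390,390),interpolation=cv2.INTER_CUBIC))
cv2.imwrite(f"pics/{n}.png",np.hstack(o))
E
python3 go.py .478 .0196 .092 -65.5; python3 snap.py a1 309 232 353 195
```

```text
t 3.7 tcp [0.4783 0.0143 0.1503] yaw -65.9 tilt 0.09 w 0.0514 F [0.3 1.1 1.2] q [ 0.19  0.31 -0.41  2.08  0.17  0.78 -1.48]
shift cm (x,y,z) [-0.5   5.83  0.18] spin -0.4 n(3cm) 2
```

View pics/a1.png

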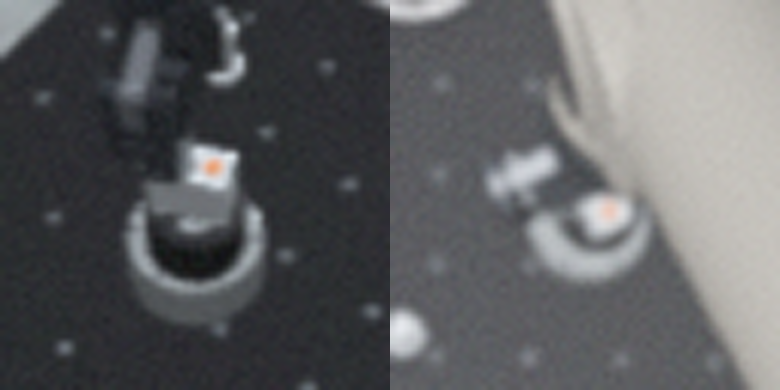

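The fingers stand either side of the contact block (scene (212,165) in the crop), so I'll descend and grip.

Request:
send_rows(plan=[[-0.5,0,0.2,-0.4,0.6],[0,2,0,0,0.6],[0,2,0,0,0.6],[0,1.2,0,0,0.6],[0,0.6,0,0,0.6],[0,0,0,0,0.6]])

```text
clock: 4.55
tcp_pos: [0.4775, 0.0202, 0.0913]
orientation: [-1.382, 0.889, -0.888]
contact_force: [-0.5, -0.1, 0.5]
grip_width: 0.0511
```

```bash
python3 go.py .478 .0196 .092 -65.5; python3 snap.py a2 309 232 353 195
```

```text
t 4.55 tcp [0.4775 0.0202 0.0913] yaw -65.5 tilt 0.01 w 0.0511 F [-0.5 -0.1  0.5] q [ 0.15  0.41 -0.38  2.12  0.24  0.65 -1.55]
shift cm (x,y,z) [ 0.08 -0.07  0.02] spin 0.0 n(3cm) 1
```

View pics/a2.png

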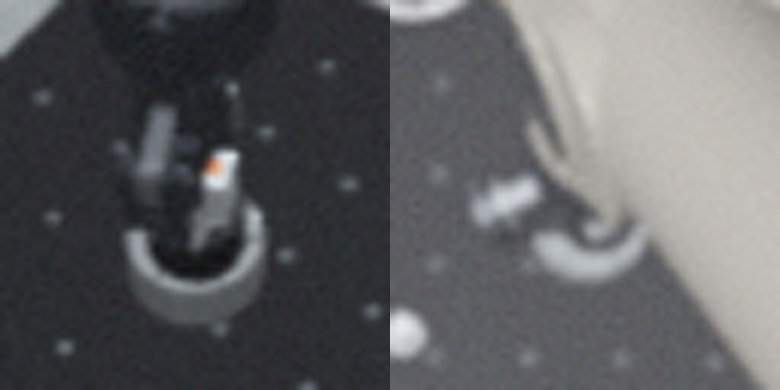

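Request:
send_rows(force=40, plan=[[0,0,0,0,0.3],[0,0,0,0,0],[0,0,0,0,0],[0,0,0,0,0],[0,0,0,0,0],[0,0,0,0,0]])

```text
clock: 5.4
tcp_pos: [0.4777, 0.02, 0.0915]
orientation: [-1.382, 0.888, -0.889]
contact_force: [-1.1, -1.0, 4.0]
grip_width: 0.0188
```

Request:
send_rows(plan=[[0,-0.5,0,0,0],[0,-1,0,0,0],[0,-2,0,0,0],[0,-3,0,0,0],[0,-3,0,0,0],[0,-3,0,0,0],[0,0,0,0,0]])

```text
clock: 6.28
tcp_pos: [0.4788, 0.0205, 0.2187]
orientation: [-1.379, 0.885, -0.892]
contact_force: [0.2, -1.1, -1.6]
grip_width: 0.019
```

```bash
python3 go.py .411 -.252 .20 103.5; python3 snap.py a3 309 215 353 195
```

```text
t 6.28 tcp [0.4788 0.0205 0.2187] yaw -65.5 tilt 0.28 w 0.019 F [ 0.2 -1.1 -1.6] q [ 0.21  0.21 -0.44  2.02  0.11  0.93 -1.43]
shift cm (x,y,z) [ 21.98   1.84 -17.48] spin 11.0 n(3cm) 10
```

View pics/a3.png

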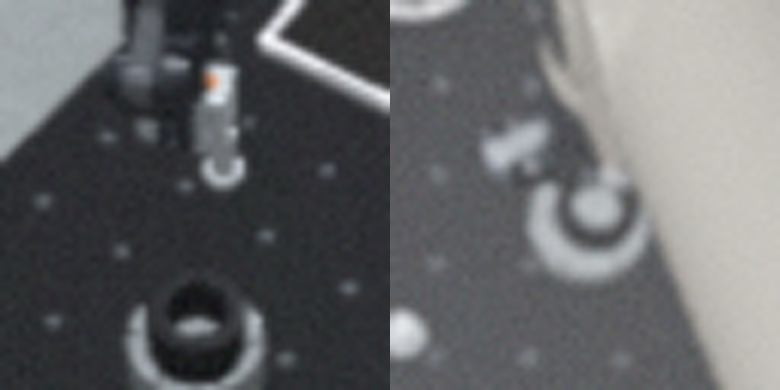

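Request:
send_rows(plan=[[1.1,0,-0.88,0,0],[2.2,0,-1.75,0,0],[2.2,0,-1.75,0,0],[2.2,0,-1.75,0,0],[2.2,0,-1.75,0,0],[2.2,0,-1.75,0,0],[2.2,0,-1.75,0,0],[2.2,0,-1.75,0,0],[2.2,0,-1.75,0,0],[2.2,0,-1.75,0,0],[1.1,0,-0.88,5.5,0],[0,0,0,5.5,0]])

```text
clock: 7.88
tcp_pos: [0.4073, -0.2546, 0.215]
orientation: [-1.31, 1.041, -1.037]
contact_force: [0.7, -0.1, -2.1]
grip_width: 0.0192
```

```bash
python3 go.py .411 -.252 .06 103.5
```

```text
t 7.88 tcp [ 0.4073 -0.2546  0.215 ] yaw -76.9 tilt 0.15 w 0.0192 F [ 0.7 -0.1 -2.1] q [ 0.61  0.2  -0.21  2.03  0.05  0.92 -0.97]
shift cm (x,y,z) [-0.15 15.5   0.45] spin -0.4 n(3cm) 6
```

Request:
send_rows(plan=[[-0.15,1.5,0.45,-0.4,0],[0,3,0,0,0],[0,3,0,0,0],[0,3,0,0,0],[0,2.5,0,0,0],[0,1.5,0,0,0],[0,1,0,0,0],[0,0,0,0,0]])

```text
clock: 8.88
tcp_pos: [0.4132, -0.25, 0.0608]
orientation: [-1.315, 1.029, -1.027]
contact_force: [-0.7, 0.1, -1.2]
grip_width: 0.0191
```

```bash
python3 go.py .411 -.252 .036 103.5; python3 snap.py a4 222 295 438 221
```

```text
t 8.88 tcp [ 0.4132 -0.25    0.0608] yaw -76.1 tilt 0.06 w 0.0191 F [-0.7  0.1 -1.2] q [ 0.57  0.45 -0.18  2.14  0.15  0.57 -1.05]
shift cm (x,y,z) [ 0.15  2.48 -0.26] spin 0.4 n(3cm) 1
```

View pics/a4.png

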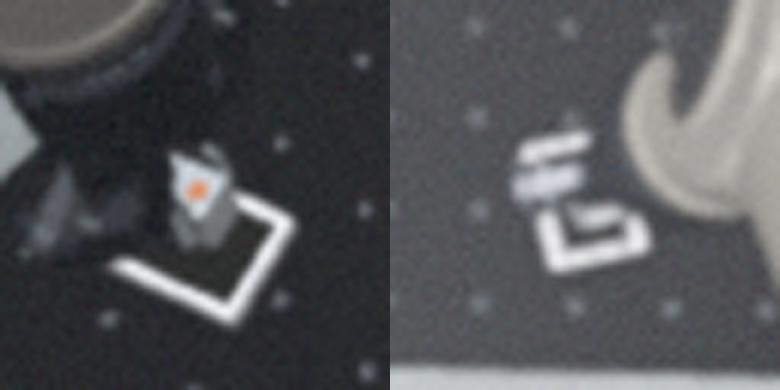

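Request:
send_rows(plan=[[0.15,0.8,-0.25,0.4,0],[0,0.8,0,0,0],[0,0.5,0,0,0],[0,0.3,0,0,0],[0,0,0,0,0],[0,0,0,0,0]])

```text
clock: 9.72
tcp_pos: [0.4115, -0.2523, 0.0374]
orientation: [-1.311, 1.033, -1.034]
contact_force: [-0.1, -0.1, -1.6]
grip_width: 0.0193
```

```bash
python3 go.py .411 -.252 .0357 103.5; python3 snap.py a5 222 295 438 221
```

```text
t 9.72 tcp [ 0.4115 -0.2523  0.0374] yaw -76.5 tilt 0.02 w 0.0193 F [-0.1 -0.1 -1.6] q [ 0.56  0.49 -0.17  2.15  0.16  0.51 -1.07]
shift cm (x,y,z) [-0.04  0.17 -0.05] spin 0.0 n(3cm) 1
```

View pics/a5.png

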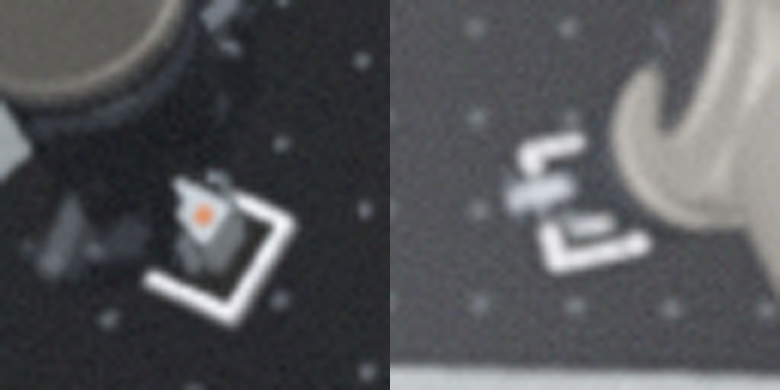

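Lower in sub-millimetre steps until a slight contact.

Request:
send_rows(plan=[[0,0.1,0,0,0],[0,0.1,0,0,0],[0,0,0,0,0],[0,0,0,0,0]])

```text
clock: 10.32
tcp_pos: [0.4114, -0.2523, 0.0355]
orientation: [-1.312, 1.034, -1.034]
contact_force: [-0.7, 1.4, 4.1]
grip_width: 0.0191
```

```bash
python3 go.py .411 -.252 .0357 103.5
```

```text
t 10.32 tcp [ 0.4114 -0.2523  0.0355] yaw -76.5 tilt 0.01 w 0.0191 F [-0.7  1.4  4.1] q [ 0.56  0.5  -0.17  2.15  0.16  0.51 -1.07]
shift cm (x,y,z) [-0.04 -0.02 -0.03] spin 0.0 n(3cm) 1
```

Request:
send_rows(plan=[[0,0,0,0,0.3],[0,0,0,0,0.45],[0,0,0,0,0.5],[0,0,0,0,0.5],[0,-0.5,0,0,0.5],[0,-1.5,0,0,0.5],[0,-3,0,0,0.5],[0,-4,0,0,0.5],[0,-4,0,0,0.5],[0,-3,0,0,0.5],[0,0,0,0,0.8]])

```text
clock: 11.7
tcp_pos: [0.4128, -0.253, 0.1987]
orientation: [-1.31, 1.029, -1.039]
contact_force: [0.2, -0.1, 0.1]
grip_width: 0.0594
```

```bash
python3 go.py .478 .0196 .20; python3 snap.py a6 222 295 438 221
```

```text
t 11.7 tcp [ 0.4128 -0.253   0.1987] yaw -76.5 tilt 0.36 w 0.0594 F [ 0.2 -0.1  0.1] q [ 0.61  0.23 -0.22  2.04  0.07  0.87 -0.98]
shift cm (x,y,z) [-24.98  -0.18  12.7 ] spin 0 n(3cm) 10
```

View pics/a6.png

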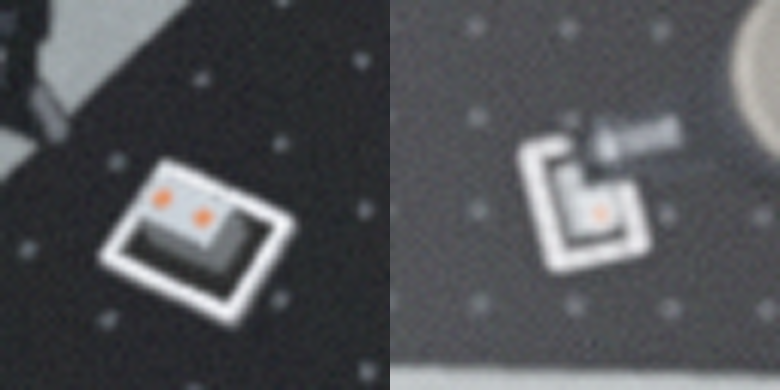

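The contact block is standing upright in the slot nest, with clearance all round. Next I'll re-measure the ring and flange.

```bash
python3 snap.py a7 309 232 353 197; cat > run3.py <<'E'
from fit import *
from bench import r
F={c:r.grab_frame(c) for c in("scene","top")}
p=lambda q:[(round(float(a[0]),4),round(float(a[1]),4),round(float(np.degrees(a[2])),1)) for a in q]
def bore(m,f,q,box):
    prism(circ(.046),.042,.072,3,4)(m,f,q,box)
    fill(m,f,place(circ(.026),q,.072),box,5); fill(m,f,place(circ(.026),q,.042),box,6,mask=lambda m:m==5)
for cams in (("scene","top"),("scene",),("top",)):
    q,e=fit([prism(circ(.062),.012,.042,1,2),bore],[[.476,.0215,0],[.478,.0195,0]],F,cams,22,.04,[[1,1,0]]*2); print(p(q),round(e,1))
E
python3 run3.py
```

```text
[(0.4764, 0.0218, 0.0), (0.4787, 0.0194, 0.0)] 83.0
[(0.4765, 0.0218, 0.0), (0.4789, 0.0196, 0.0)] 47.9
[(0.4754, 0.0219, 0.0), (0.4777, 0.0189, 0.0)] 29.2
```

View pics/a7.png

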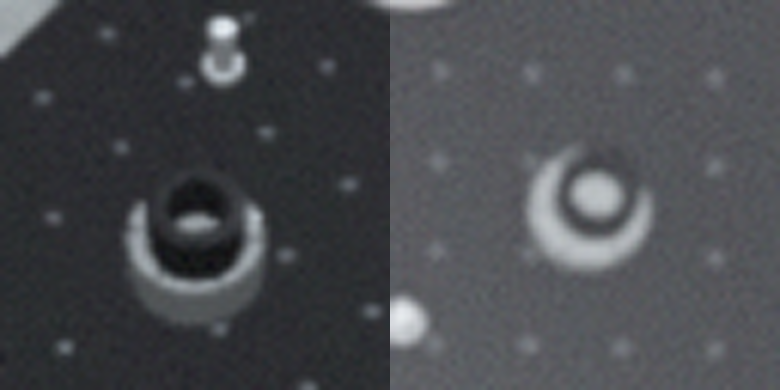

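Request:
send_rows(plan=[[-1.3,0,0.6,0,0.8],[-2.5,0,1.3,0,0.8],[-3.5,0,1.8,0,0.8],[-3.5,0,1.8,0,0.8],[-3.5,0,1.8,0,0.8],[-3.5,0,1.8,0,0.8],[-3.5,0,1.8,0,0.8],[-2.5,0,1.3,0,0.8],[-1,0,0.5,0,0.8],[0,3,0,0,0.8],[0,3,0,0,0.8],[0,0,0,0,0.8]])

```text
clock: 13.5
tcp_pos: [0.4748, 0.0179, 0.1335]
orientation: [-1.315, 1.038, -1.032]
contact_force: [-0.6, -0.4, 1.7]
grip_width: 0.0684
```

```bash
python3 go.py .4786 .0194 .061
```

```text
t 13.5 tcp [0.4748 0.0179 0.1335] yaw -76.5 tilt 0.3 w 0.0684 F [-0.6 -0.4  1.7] q [ 0.16  0.33 -0.38  2.1   0.18  0.75 -1.67]
shift cm (x,y,z) [-0.05  7.24  0.44] spin 0 n(3cm) 3
```

Request:
send_rows(plan=[[-0.1,1.5,0.4,0,0.8],[0,2,0,0,0.8],[0,2,0,0,0.8],[0,1,0,0,0.8],[0,0.5,0,0,0.8],[0,0,0,0,0.8]])

```text
clock: 14.25
tcp_pos: [0.4809, 0.0205, 0.0655]
orientation: [-1.311, 1.034, -1.034]
contact_force: [0.0, -0.5, -0.4]
grip_width: 0.0685
```

```bash
python3 go.py .4786 .0194 .061
```

```text
t 14.25 tcp [0.4809 0.0205 0.0655] yaw -76.5 tilt 0.02 w 0.0685 F [ 0.  -0.5 -0.4] q [ 0.11  0.45 -0.34  2.13  0.26  0.59 -1.75]
shift cm (x,y,z) [ 0.06  0.45 -0.25] spin 0 n(3cm) 1
```

Request:
send_rows(force=30, plan=[[0.05,0.45,-0.25,0,0.8],[0,0,0,0,0.7],[0,0,0,0,0.5],[0,0,0,0,0.3],[0,0,0,0,0.3],[0,0,0,0,0.3]])

```text
clock: 15.0
tcp_pos: [0.4784, 0.0193, 0.0612]
orientation: [-1.312, 1.033, -1.034]
contact_force: [-1.8, -1.5, 5.6]
grip_width: 0.0456
```

```bash
python3 go.py .4786 .0194 .061
```

```text
t 15.0 tcp [0.4784 0.0193 0.0612] yaw -76.5 tilt 0.03 w 0.0456 F [-1.8 -1.5  5.6] q [ 0.11  0.46 -0.33  2.14  0.27  0.58 -1.76]
shift cm (x,y,z) [-0.    0.02  0.03] spin 0 n(3cm) 1
```

Request:
send_rows(plan=[[0,-0.3,0,0,0],[0,-0.7,0,0,0],[0,-2,0,0,0],[0,-3,0,0,0],[0,-3,0,0,0],[0,-3,0,0,0],[0,-1,0,0,0],[0,0,0,0,0]])

```text
clock: 16.0
tcp_pos: [0.4784, 0.0193, 0.191]
orientation: [-1.311, 1.033, -1.035]
contact_force: [-0.3, -0.6, -0.8]
grip_width: 0.0455
```

```bash
python3 go.py .628 -.1273 .19; python3 snap.py b1 309 225 353 197
```

```text
t 16.0 tcp [0.4784 0.0193 0.191 ] yaw -76.5 tilt 0.06 w 0.0455 F [-0.3 -0.6 -0.8] q [ 0.18  0.25 -0.41  2.05  0.13  0.87 -1.63]
shift cm (x,y,z) [17.75  0.12 11.12] spin 0 n(3cm) 7
```

View pics/b1.png

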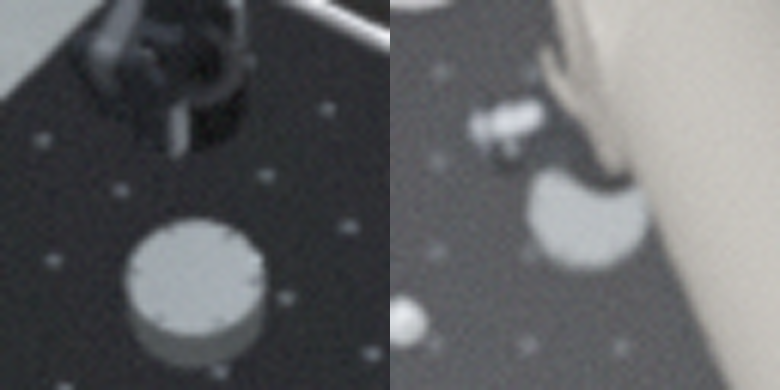

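The ring is lifted and the flange stayed put. Now on to the post.

Request:
send_rows(plan=[[1,0,0.6,0,0],[2,0,1.25,0,0],[2.7,0,1.7,0,0],[2.7,0,1.7,0,0],[2.7,0,1.7,0,0],[2.7,0,1.7,0,0],[2,0,1.25,0,0],[1.5,0,1,0,0],[0.5,0,0.2,0,0],[0,0,0,0,0],[0,0,0,0,0]])

```text
clock: 17.48
tcp_pos: [0.6274, -0.1273, 0.1906]
orientation: [-1.312, 1.034, -1.033]
contact_force: [-0.6, 0.0, -0.6]
grip_width: 0.0453
```

```bash
python3 go.py .628 -.1273 .085
```

```text
t 17.48 tcp [ 0.6274 -0.1273  0.1906] yaw -76.5 tilt 0.03 w 0.0453 F [-0.6  0.  -0.6] q [ 0.33  0.49 -0.31  1.68  0.17  1.   -1.37]
shift cm (x,y,z) [ 0.02 10.56  0.06] spin 0 n(3cm) 4
```

Request:
send_rows(plan=[[0,1,0.05,0,0],[0,2.5,0,0,0],[0,3,0,0,0],[0,2.5,0,0,0],[0,1.5,0,0,0],[0,0,0,0,0],[0,0,0,0,0]])

```text
clock: 18.35
tcp_pos: [0.629, -0.1276, 0.0868]
orientation: [-1.311, 1.032, -1.035]
contact_force: [-0.2, 0.5, -0.9]
grip_width: 0.045
```

```bash
python3 go.py .628 -.1273 .036;  python3 snap.py b2 319 305 398 157
```

```text
t 18.35 tcp [ 0.629  -0.1276  0.0868] yaw -76.5 tilt 0.09 w 0.045 F [-0.2  0.5 -0.9] q [ 0.31  0.62 -0.28  1.75  0.22  0.81 -1.42]
shift cm (x,y,z) [-0.06  5.07 -0.09] spin 0 n(3cm) 2
```

View pics/b2.png

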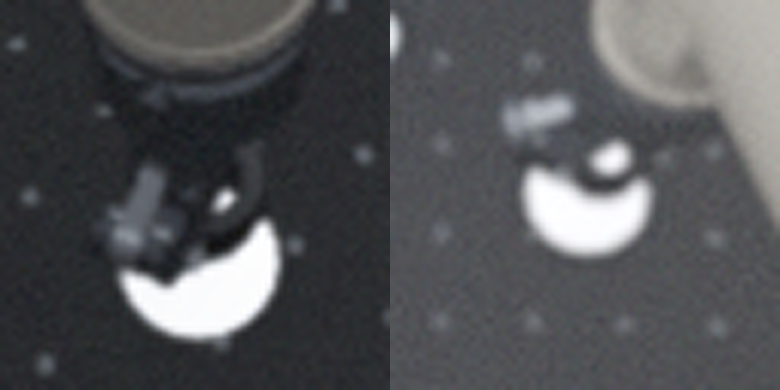

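Request:
send_rows(plan=[[-0.06,1,-0.1,0,0],[0,1.3,0,0,0],[0,1.2,0,0,0],[0,0.8,0,0,0],[0,0.3,0,0,0],[0,0.2,0,0,0],[0,0,0,0,0],[0,0,0,0,0]])

```text
clock: 19.45
tcp_pos: [0.6274, -0.1273, 0.0382]
orientation: [-1.311, 1.033, -1.034]
contact_force: [-0.1, 0.3, -1.2]
grip_width: 0.0451
```

```bash
python3 go.py .628 -.1273 .0352
```

```text
t 19.45 tcp [ 0.6274 -0.1273  0.0382] yaw -76.5 tilt 0.04 w 0.0451 F [-0.1  0.3 -1.2] q [ 0.29  0.68 -0.26  1.77  0.25  0.73 -1.44]
shift cm (x,y,z) [0.01 0.3  0.06] spin 0 n(3cm) 1
```

Request:
send_rows(plan=[[0,0.1,0,0,0],[0,0.1,0,0,0],[0,0.1,0,0,0],[0,0,0,0,0],[0,0,0,0,0]])

```text
clock: 20.08
tcp_pos: [0.6272, -0.1273, 0.0353]
orientation: [-1.312, 1.034, -1.034]
contact_force: [-2.2, -0.1, 5.2]
grip_width: 0.0452
```

Request:
send_rows(plan=[[0,0,0,0,0.6],[0,0,0,0,0.7],[0,0,0,0,0.8],[0,0,0,0,0.8],[0,-0.5,0,0,0.8],[0,-1.5,0,0,0.8],[0,-3,0,0,0.8],[0,-4,0,0,0.8],[0,-3,0,0,1],[0,-1,0,0,1],[0,0,0,0,1]])

```text
clock: 21.45
tcp_pos: [0.6273, -0.1274, 0.1654]
orientation: [-1.311, 1.033, -1.035]
contact_force: [-0.4, 0.0, -0.4]
grip_width: 0.0857
```

```bash
python3 go.py .4763 .0218 .14;  python3 snap.py b3 319 305 398 157
```

```text
t 21.45 tcp [ 0.6273 -0.1274  0.1654] yaw -76.5 tilt 0.07 w 0.0857 F [-0.4  0.  -0.4] q [ 0.33  0.52 -0.31  1.7   0.18  0.95 -1.38]
shift cm (x,y,z) [-18.03   2.52 -11.2 ] spin 0 n(3cm) 8
```

View pics/b3.png

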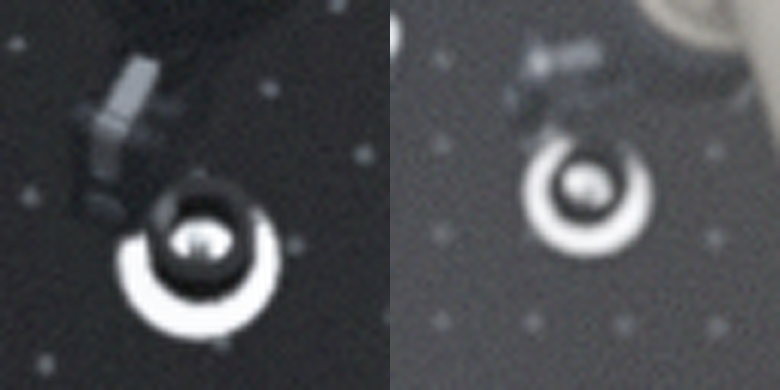

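Request:
send_rows(plan=[[-1,0,-0.6,0,1],[-2.5,0,-1.6,0,1],[-3,0,-1.9,0,1],[-3,0,-1.9,0,1],[-3,0,-1.9,0,1],[-2.5,0,-1.5,0,1],[-2,0,-1.2,0,1],[-1,0,-0.6,0,1],[0,1.5,0,0,1],[0,2.5,0,0,1],[0,2.5,0,0,1],[0,0,0,0,1]])

```text
clock: 23.05
tcp_pos: [0.475, 0.0206, 0.0975]
orientation: [-1.314, 1.038, -1.032]
contact_force: [0.7, -0.4, -0.1]
grip_width: 0.0856
```

```bash
python3 go.py .4763 .0218 .029;python3 snap.py c1b 309 235 353 197; python3 -c "
from fit import *
from bench import r
F={c:r.grab_frame(c) for c in('scene','top')}
print(fit([prism(circ(.062),.012,.042,1,2)],[[.4763,.0218,0]],F,('scene',),18,.03,[[1,1,0]]))"
```

```text
t 23.05 tcp [0.475  0.0206 0.0975] yaw -76.6 tilt 0.26 w 0.0856 F [ 0.7 -0.4 -0.1] q [ 0.13  0.39 -0.36  2.12  0.22  0.67 -1.72]
shift cm (x,y,z) [-0.08  6.85  0.19] spin 0 n(3cm) 3
(array([[0.47980426, 0.02186018, 0.        ]]), np.float64(412.868917888234))
```

View pics/c1b.png

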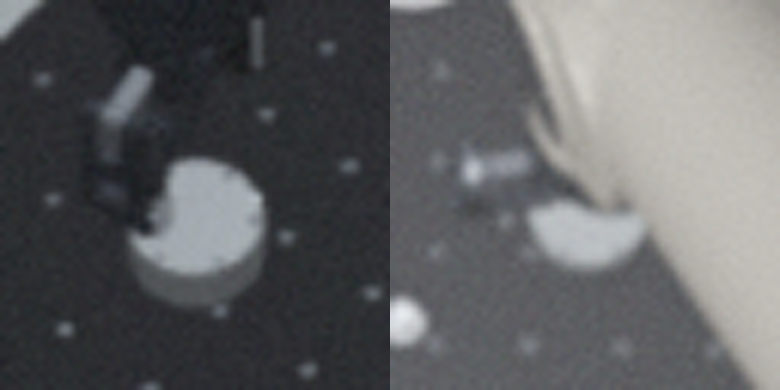

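Request:
send_rows(plan=[[-0.08,1,0.15,0,1],[0,1.5,0,0,1],[0,1.2,0,0,1],[0,0,0,0,1],[0,0,0,0,1]])

```text
clock: 23.88
tcp_pos: [0.4775, 0.0228, 0.0627]
orientation: [-1.312, 1.034, -1.034]
contact_force: [0.6, -0.3, 0.0]
grip_width: 0.0853
```

```bash
python3 go.py .4763 .0218 .029;python3 snap.py c2 309 240 353 197
```

```text
t 23.88 tcp [0.4775 0.0228 0.0627] yaw -76.5 tilt 0.01 w 0.0853 F [ 0.6 -0.3  0. ] q [ 0.1   0.45 -0.34  2.14  0.26  0.59 -1.76]
shift cm (x,y,z) [ 0.07  3.37 -0.14] spin 0 n(3cm) 2
```

View pics/c2.png

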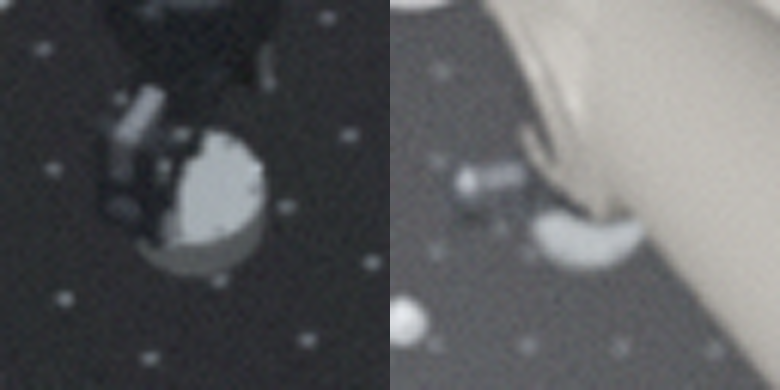

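Request:
send_rows(plan=[[0.07,0.5,-0.14,0,1],[0,0.7,0,0,1],[0,0.5,0,0,1],[0,0,0,0,1]])

```text
clock: 24.48
tcp_pos: [0.4759, 0.0217, 0.0452]
orientation: [-1.312, 1.035, -1.033]
contact_force: [-0.4, -0.5, 0.6]
grip_width: 0.0854
```

Request:
send_rows(plan=[[0,0.7,0,0,1],[0,0.6,0,0,1],[0,0.4,0,0,1],[0,0,0,0,1],[0,0,0,0,1]])

```text
clock: 25.1
tcp_pos: [0.4763, 0.0217, 0.0289]
orientation: [-1.311, 1.034, -1.034]
contact_force: [-0.0, -0.7, -0.1]
grip_width: 0.0855
```

```bash
python3 go.py .4763 .0218 .029
```

```text
t 25.1 tcp [0.4763 0.0217 0.0289] yaw -76.5 tilt 0.01 w 0.0855 F [-0.  -0.7 -0.1] q [ 0.07  0.51 -0.3   2.16  0.31  0.51 -1.8 ]
shift cm (x,y,z) [-0.01 -0.01 -0.  ] spin 0 n(3cm) 1
```

Request:
send_rows(force=40, plan=[[0,0,0,0,0.85],[0,0,0,0,0.75],[0,0,0,0,0.5],[0,0,0,0,0.5],[0,0,0,0,0],[0,0,0,0,0]])

```text
clock: 25.85
tcp_pos: [0.4765, 0.0214, 0.0294]
orientation: [-1.311, 1.033, -1.035]
contact_force: [-2.6, -1.0, 7.0]
grip_width: 0.0608
```

Request:
send_rows(plan=[[0,-0.3,0,0,0],[0,-0.7,0,0,0],[0,-2,0,0,0],[0,-3,0,0,0],[0,-3,0,0,0],[0,-3,0,0,0],[0,-1,0,0,0],[0,0,0,0,0]])

```text
clock: 26.85
tcp_pos: [0.4763, 0.0216, 0.159]
orientation: [-1.311, 1.033, -1.034]
contact_force: [0.7, 0.2, -1.3]
grip_width: 0.0608
```

```bash
python3 go.py .6367 .1207 .17; python3 snap.py c3 309 220 353 197
```

```text
t 26.85 tcp [0.4763 0.0216 0.159 ] yaw -76.5 tilt 0.05 w 0.0608 F [ 0.7  0.2 -1.3] q [ 0.17  0.29 -0.4   2.08  0.16  0.8  -1.66]
shift cm (x,y,z) [-5.89 -1.09 17.91] spin 0 n(3cm) 7
```

View pics/c3.png

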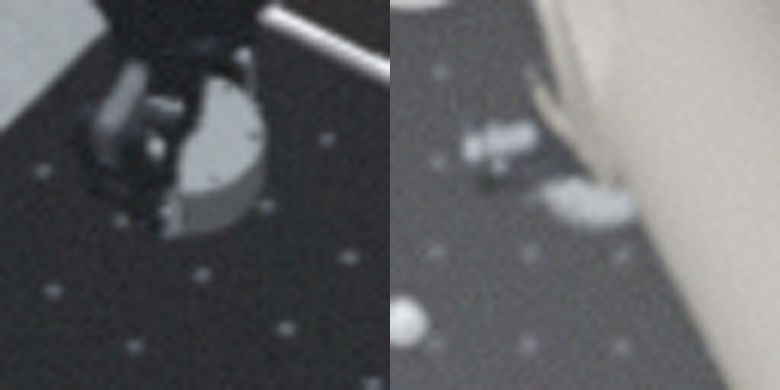

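Request:
send_rows(plan=[[-0.3,0,1,0,0],[-0.7,0,2,0,0],[-0.9,0,2.8,0,0],[-0.9,0,2.8,0,0],[-0.9,0,2.8,0,0],[-0.9,0,2.8,0,0],[-0.8,0,2.2,0,0],[-0.4,0,1.2,0,0],[-0.1,0,0.3,0,0],[0,0,0,0,0],[0,0,0,0,0]])

```text
clock: 28.32
tcp_pos: [0.636, 0.1201, 0.1588]
orientation: [-1.312, 1.034, -1.034]
contact_force: [-1.3, -0.0, -0.1]
grip_width: 0.0604
```

```bash
python3 go.py .6367 .1207 .06
```

```text
t 28.32 tcp [0.636  0.1201 0.1588] yaw -76.5 tilt 0.04 w 0.0604 F [-1.3 -0.  -0.1] q [-0.02  0.55 -0.37  1.68  0.23  0.96 -1.81]
shift cm (x,y,z) [-0.04  9.88  0.09] spin 0 n(3cm) 4
```

Request:
send_rows(plan=[[0,1,0.05,0,0],[0,2.5,0,0,0],[0,3,0,0,0],[0,2,0,0,0],[0,1.3,0,0,0],[0,0,0,0,0],[0,0,0,0,0]])

```text
clock: 29.2
tcp_pos: [0.6377, 0.1213, 0.0617]
orientation: [-1.31, 1.033, -1.034]
contact_force: [0.1, 0.4, -1.1]
grip_width: 0.0604
```

```bash
python3 go.py .6367 .1207 .0332; python3 snap.py c4 376 240 325 155
```

```text
t 29.2 tcp [0.6377 0.1213 0.0617] yaw -76.5 tilt 0.09 w 0.0604 F [ 0.1  0.4 -1.1] q [-0.04  0.67 -0.34  1.73  0.29  0.79 -1.85]
shift cm (x,y,z) [ 0.03  2.85 -0.12] spin 0 n(3cm) 1
```

View pics/c4.png

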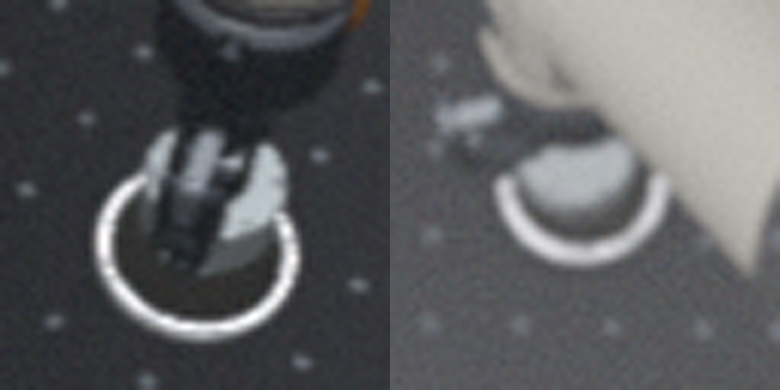

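Request:
send_rows(plan=[[0,0.8,-0.12,0,0],[0,0.9,0,0,0],[0,0.6,0,0,0],[0,0.2,0,0,0],[0,0,0,0,0],[0,0,0,0,0]])

```text
clock: 30.05
tcp_pos: [0.6361, 0.1208, 0.036]
orientation: [-1.311, 1.033, -1.034]
contact_force: [0.4, 0.2, -0.2]
grip_width: 0.0607
```

Request:
send_rows(plan=[[0,0.1,0,0,0],[0,0.1,0,0,0],[0,0.1,0,0,0],[0,0,0,0,0],[0,0,0,0,0]])

```text
clock: 30.68
tcp_pos: [0.6359, 0.1207, 0.0335]
orientation: [-1.312, 1.034, -1.034]
contact_force: [-2.8, -0.5, 5.3]
grip_width: 0.0606
```

```bash
python3 go.py .6367 .1207 .0332; python3 snap.py c5 376 240 325 155
```

```text
t 30.68 tcp [0.6359 0.1207 0.0335] yaw -76.5 tilt 0.02 w 0.0606 F [-2.8 -0.5  5.3] q [-0.05  0.7  -0.32  1.75  0.31  0.74 -1.87]
shift cm (x,y,z) [0.02 0.03 0.08] spin 0 n(3cm) 1
```

View pics/c5.png

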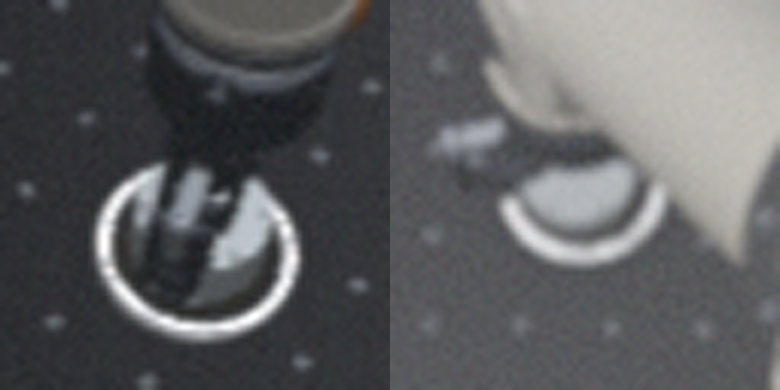

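Request:
send_rows(plan=[[0,0,0,0,0.8],[0,0,0,0,0.9],[0,0,0,0,1],[0,0,0,0,1],[0,-0.5,0,0,1],[0,-1.5,0,0,1],[0,-3,0,0,1],[0,-4,0,0,1],[0,-4,0,0,1],[0,-1,0,0,1],[0,0,0,0,1]])

```text
clock: 32.15
tcp_pos: [0.6361, 0.1207, 0.1739]
orientation: [-1.31, 1.033, -1.035]
contact_force: [0.5, 0.3, -1.6]
grip_width: 0.0855
```

```bash
python3 go.py .512 .3925 .18 -4.5; python3 snap.py c6 376 240 325 155
```

```text
t 32.15 tcp [0.6361 0.1207 0.1739] yaw -76.5 tilt 0.1 w 0.0855 F [ 0.5  0.3 -1.6] q [-0.01  0.53 -0.38  1.67  0.23  0.98 -1.8 ]
shift cm (x,y,z) [-29.33  -0.63  -5.73] spin -72.0 n(3cm) 10
```

View pics/c6.png

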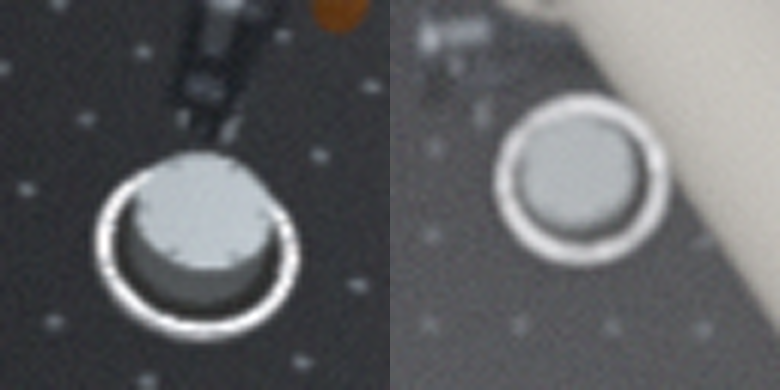

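Request:
send_rows(plan=[[-1.3,0,-0.3,0,1],[-2.5,0,-0.5,0,1],[-3.5,0,-0.7,0,1],[-4,0,-0.8,0,1],[-4,0,-0.8,0,1],[-4,0,-0.8,0,1],[-3.5,0,-0.7,0,1],[-3.5,0,-0.6,0,1],[-2,0,-0.4,0,1],[-1,0,-0.1,-6,0.85],[0,0,0,-6,0.85],[0,0,0,0,0.85]])

```text
clock: 33.75
tcp_pos: [0.5118, 0.3919, 0.1721]
orientation: [-1.388, 0.877, -0.876]
contact_force: [-1.2, -0.4, -0.1]
grip_width: 0.0727
```

```bash
python3 go.py .512 .3925 .12 -64.5;  python3 snap.py d1 390 160 239 184
```

```text
t 33.75 tcp [0.5118 0.3919 0.1721] yaw -64.6 tilt 0.07 w 0.0727 F [-1.2 -0.4 -0.1] q [-0.41  0.54 -0.47  1.67  0.28  0.99 -2.11]
shift cm (x,y,z) [-0.05  5.21  0.05] spin -0.1 n(3cm) 2
```

View pics/d1.png

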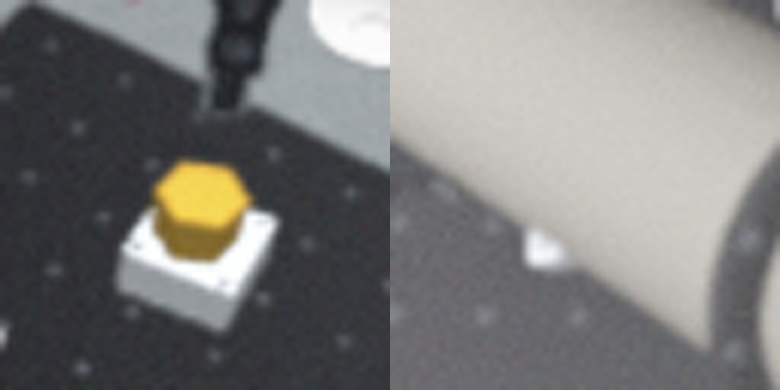

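Request:
send_rows(plan=[[0,1,0.05,0,0.85],[0,2,0,0,0.85],[0,2,0,0,0.85],[0,1.2,0,0,0.85],[0,0.5,0,0,0.85],[0,0,0,0,0.85],[0,0,0,0,0.85]])

```text
clock: 34.72
tcp_pos: [0.5128, 0.3929, 0.1065]
orientation: [-1.386, 0.875, -0.876]
contact_force: [-1.1, -0.4, 0.7]
grip_width: 0.0728
```

```bash
python3 go.py .512 .3925 .061 -64.5;  python3 snap.py d2 390 160 239 184
```

```text
t 34.73 tcp [0.5128 0.3929 0.1065] yaw -64.5 tilt 0.07 w 0.0728 F [-1.1 -0.4  0.7] q [-0.43  0.62 -0.45  1.72  0.33  0.88 -2.14]
shift cm (x,y,z) [ 0.    4.55 -0.1 ] spin 0.0 n(3cm) 2
```

View pics/d2.png

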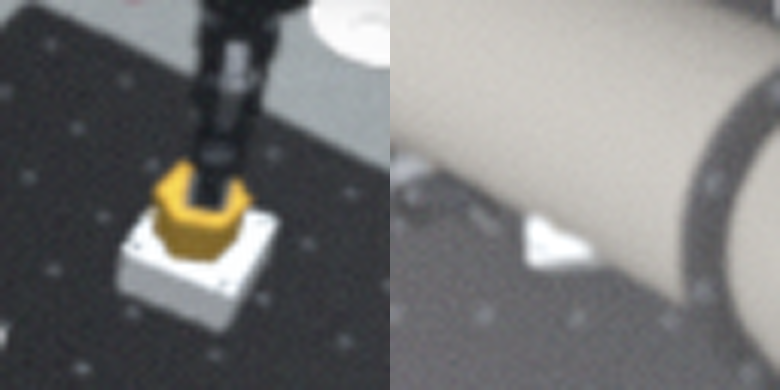

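Request:
send_rows(plan=[[0,1,-0.1,0,0.85],[0,1.5,0,0,0.85],[0,1.2,0,0,0.85],[0,0.7,0,0,0.85],[0,0.15,0,0,0.85],[0,0,0,0,0.85],[0,0,0,0,0.85]])

```text
clock: 35.7
tcp_pos: [0.5118, 0.3923, 0.0608]
orientation: [-1.387, 0.875, -0.876]
contact_force: [-0.6, 0.4, -0.2]
grip_width: 0.0727
```

```bash
python3 go.py .512 .3925 .061 -64.5;  python3 snap.py d3 390 160 239 184
```

```text
t 35.7 tcp [0.5118 0.3923 0.0608] yaw -64.5 tilt 0.05 w 0.0727 F [-0.6  0.4 -0.2] q [-0.45  0.68 -0.42  1.74  0.36  0.8  -2.17]
shift cm (x,y,z) [-0.01 -0.02  0.03] spin 0.0 n(3cm) 1
```

View pics/d3.png

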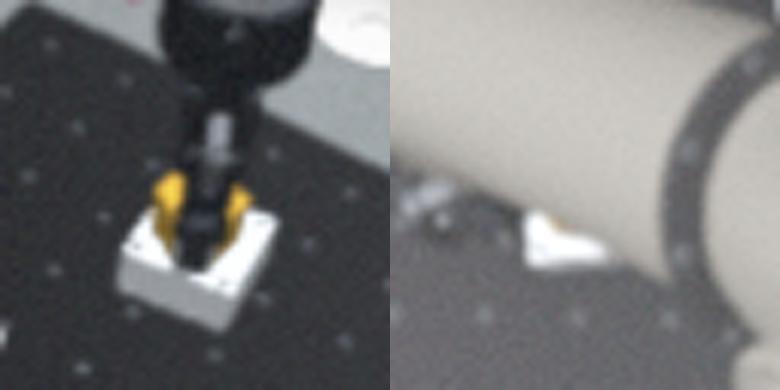

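Request:
send_rows(force=60, plan=[[0,0,0,0,0.7],[0,0,0,0,0.6],[0,0,0,0,0.5],[0,0,0,0,0.3],[0,0,0,0,0],[0,0,0,0,0],[0,0,0,0,0]])

```text
clock: 36.67
tcp_pos: [0.5119, 0.3918, 0.0606]
orientation: [-1.387, 0.875, -0.876]
contact_force: [-1.0, -3.6, 5.1]
grip_width: 0.0412
```

Request:
send_rows(plan=[[0,-0.3,0,0,0],[0,-0.7,0,0,0],[0,-2,0,0,0],[0,-3,0,0,0],[0,-3,0,0,0],[0,-2,0,0,0],[0,-1,0,0,0],[0,0,0,0,0]])

```text
clock: 37.67
tcp_pos: [0.5117, 0.3921, 0.1807]
orientation: [-1.387, 0.875, -0.876]
contact_force: [0.7, 0.0, -4.4]
grip_width: 0.0412
```

```bash
python3 go.py .507 -.3874 .2 -48.5;  python3 snap.py d4 390 150 239 184
```

```text
t 37.67 tcp [0.5117 0.3921 0.1807] yaw -64.5 tilt 0.04 w 0.0412 F [ 0.7  0.  -4.4] q [-0.41  0.53 -0.48  1.67  0.28  1.01 -2.1 ]
shift cm (x,y,z) [ 70.15  -1.96 -33.98] spin -16.0 n(3cm) 26
```

View pics/d4.png

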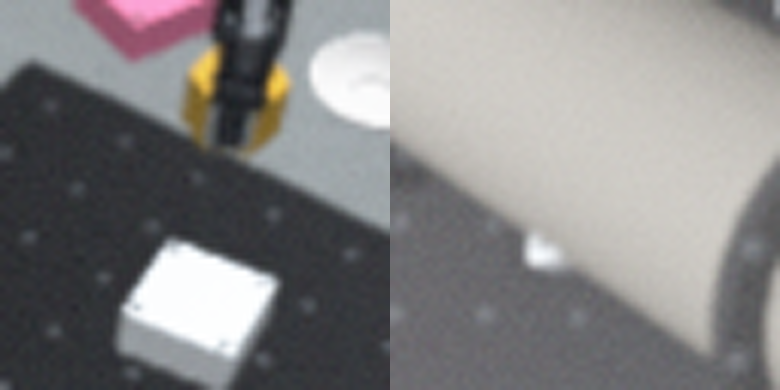

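Request:
send_rows(plan=[[1,-0.5,-0.5,0,0],[2,-0.5,-1,0,0],[3,0,-1.45,0,0],[3.5,0,-1.7,0,0],[3.5,0,-1.7,0,0],[3.5,0,-1.7,0,0],[3.5,0,-1.7,0,0],[3.5,0,-1.7,0,0],[3.5,0,-1.7,0,0],[3.5,0,-1.7,0,0],[3.5,0,-1.7,0,0],[3.5,0,-1.7,0,0]])

```text
clock: 39.28
tcp_pos: [0.5073, -0.0279, 0.1906]
orientation: [-1.388, 0.876, -0.877]
contact_force: [1.0, -0.7, -5.8]
grip_width: 0.0409
```

Request:
send_rows(plan=[[3.5,0,-1.7,0,0],[3.5,0,-1.7,0,0],[3.5,0,-1.7,0,0],[3.5,0,-1.7,0,0],[3.5,0,-1.7,0,0],[3.5,0,-1.7,0,0],[3.5,0,-1.7,0,0],[3.5,0,-1.7,0,0],[2,0,-1,0,0],[1,0,-0.5,-5,0],[0,0,0,-6,0],[0,0,0,-5,0]])

```text
clock: 40.78
tcp_pos: [0.5048, -0.3695, 0.1903]
orientation: [-1.468, 0.659, -0.658]
contact_force: [-0.3, -0.4, -4.9]
grip_width: 0.0412
```

```bash
python3 go.py .507 -.3874 .1 -48.5
```

```text
t 40.77 tcp [ 0.5048 -0.3695  0.1903] yaw -48.3 tilt 0.05 w 0.0412 F [-0.3 -0.4 -4.9] q [ 0.77  0.47 -0.32  1.71  0.17  0.98 -0.45]
shift cm (x,y,z) [ 1.49  9.03 -1.02] spin 0.2 n(3cm) 4
```

Request:
send_rows(plan=[[0.5,0,-0.3,0.2,0],[0.7,1,-0.5,0,0],[0.3,2,-0.2,0,0],[0,2,0,0,0],[0,2,0,0,0],[0,1.5,0,0,0],[0,0.5,0,0,0],[0,0,0,0,0],[0,0,0,0,0]])

```text
clock: 41.9
tcp_pos: [0.5085, -0.388, 0.1012]
orientation: [-1.467, 0.663, -0.665]
contact_force: [-0.3, 0.6, -4.1]
grip_width: 0.0409
```

```bash
python3 go.py .507 -.3874 .035 -48.5;  python3 snap.py d5 209 360 478 193
```

```text
t 41.9 tcp [ 0.5085 -0.388   0.1012] yaw -48.7 tilt 0.09 w 0.0409 F [-0.3  0.6 -4.1] q [ 0.76  0.59 -0.29  1.74  0.21  0.83 -0.47]
shift cm (x,y,z) [-0.15  6.62 -0.08] spin -0.2 n(3cm) 3
```

View pics/d5.png

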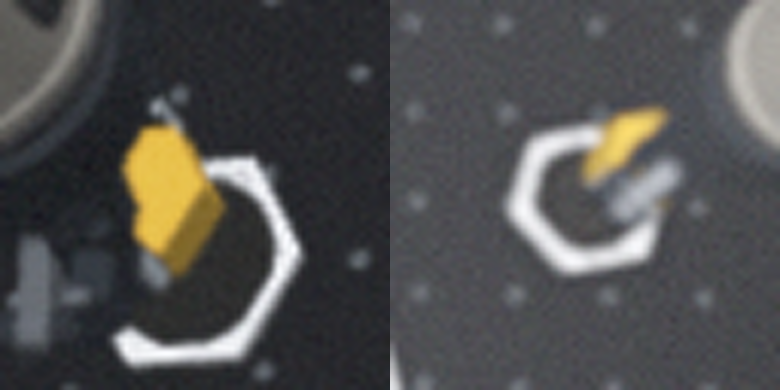

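Request:
send_rows(plan=[[-0.15,1,-0.1,-0.2,0],[0,2,0,0,0],[0,1.8,0,0,0],[0,1,0,0,0],[0,0.5,0,0,0],[0,0,0,0,0],[0,0,0,0,0]])

```text
clock: 42.88
tcp_pos: [0.5067, -0.3875, 0.0379]
orientation: [-1.468, 0.66, -0.662]
contact_force: [0.6, 0.4, -3.9]
grip_width: 0.0412
```

```bash
python3 go.py .507 -.3874 .0347 -48.5;  python3 snap.py d6 209 360 478 193
```

```text
t 42.88 tcp [ 0.5067 -0.3875  0.0379] yaw -48.5 tilt 0.07 w 0.0412 F [ 0.6  0.4 -3.9] q [ 0.75  0.68 -0.26  1.77  0.25  0.72 -0.5 ]
shift cm (x,y,z) [0.02 0.32 0.03] spin 0.0 n(3cm) 1
```

View pics/d6.png

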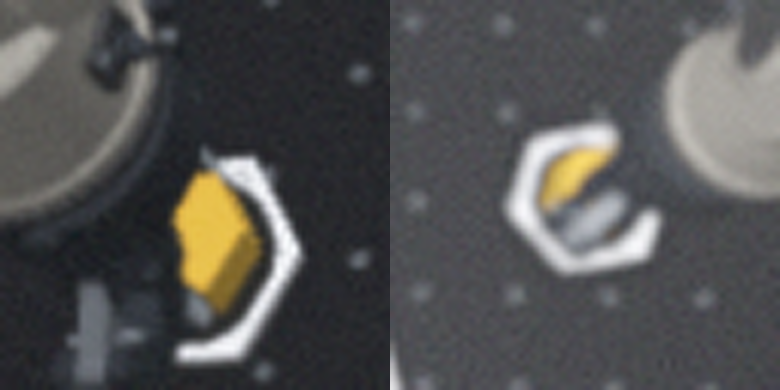

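Request:
send_rows(plan=[[0,0.1,0,0,0],[0,0.1,0,0,0],[0,0.1,0,0,0],[0,0,0,0,0],[0,0,0,0,0]])

```text
clock: 43.6
tcp_pos: [0.5062, -0.3872, 0.0346]
orientation: [-1.468, 0.661, -0.661]
contact_force: [-2.1, 0.9, 1.7]
grip_width: 0.0411
```

Request:
send_rows(plan=[[0,0,0,0,0.55],[0,0,0,0,0.65],[0,0,0,0,0.75],[0,0,0,0,0.75],[0,-0.5,0,0,0.75],[0,-1.5,0,0,0.75],[0,-3,0,0,0.75],[0,-4,0,0,0.75],[0,-4,0,0,1],[0,-1,0,0,1],[0,0,0,0,1]])

```text
clock: 44.98
tcp_pos: [0.5064, -0.3874, 0.1754]
orientation: [-1.468, 0.66, -0.663]
contact_force: [-0.0, 0.0, -0.4]
grip_width: 0.0853
```

```bash
python3 go.py .5157 .3965 .17 7.1;  python3 snap.py d7 209 360 478 193; cat > run4.py <<'E'
from fit import *
from bench import r
F={c:r.grab_frame(c) for c in("scene","top")}; d=np.radians
p=lambda q:[(round(float(a[0]),4),round(float(a[1]),4),round(float(np.degrees(a[2])),1)) for a in q]
for cams in (("scene","top"),("scene",),("top",)):
    q,e=fit([prism(rect(.062,.062),.012,.042,1,2)],[[.5157,.3965,d(7)]],F,cams,24,.03); print(p(q),round(e,1))
E
python3 run4.py
```

```text
t 44.98 tcp [ 0.5064 -0.3874  0.1754] yaw -48.5 tilt 0.11 w 0.0853 F [-0.   0.  -0.4] q [ 0.78  0.5  -0.31  1.7   0.18  0.96 -0.44]
shift cm (x,y,z) [-58.09   0.45  52.64] spin -55.6 n(3cm) 27
[(0.5155, 0.3967, 7.3)] 418.0
[(0.5154, 0.396, 7.5)] 371.3
[(0.5156, 0.3971, 7.1)] 39.9
```

View pics/d7.png

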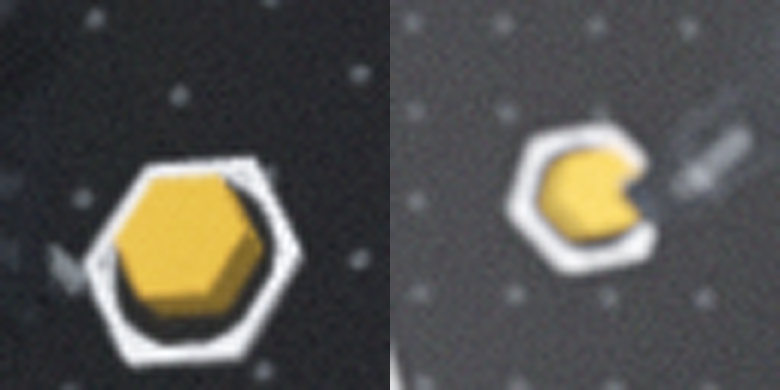

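Request:
send_rows(plan=[[-1.5,0,1.35,0,1],[-3,0,2.7,0,1],[-3.9,0,3.55,0,1],[-3.9,0,3.55,0,1],[-3.9,0,3.55,0,1],[-3.9,0,3.55,0,1],[-3.9,0,3.55,0,1],[-3.9,0,3.55,0,1],[-3.9,0,3.55,0,1],[-3.9,0,3.55,0,1],[-3.9,0,3.55,0,1],[-3.9,0,3.55,0,1]])

```text
clock: 46.68
tcp_pos: [0.5125, 0.2032, 0.1739]
orientation: [-1.469, 0.661, -0.66]
contact_force: [0.4, -0.2, 0.0]
grip_width: 0.0856
```

Request:
send_rows(plan=[[-3.9,0,3.55,0,1],[-3.9,0,3.55,0,1],[-3,0,2.7,0,1],[-1.5,0,1.3,0,1],[0,0,0,-9,1],[0,0,0,-10,1],[0,0,0,-10,1],[0,0,0,-10,1],[0,0,0,-10,1],[0,0,0,-6.8,1],[0,0,0,0,1]])

```text
clock: 48.05
tcp_pos: [0.5154, 0.3652, 0.1738]
orientation: [-1.57, -0.098, 0.099]
contact_force: [0.3, 0.8, 0.4]
grip_width: 0.0851
```

```bash
python3 go.py .5155 .3967 .1 7.3
```

```text
t 48.05 tcp [0.5154 0.3652 0.1738] yaw 7.2 tilt 0.08 w 0.0851 F [0.3 0.8 0.4] q [-0.2   0.58 -0.73  1.69  0.44  1.04 -0.95]
shift cm (x,y,z) [0.41 7.38 3.13] spin -0.1 n(3cm) 3
```

Request:
send_rows(plan=[[0.2,0,1.5,0,1],[0.2,0,1.6,0,1],[0,2,0,0,1],[0,3,0,0,1],[0,2,0,0,1],[0,0.4,0,0,1],[0,0,0,0,1],[0,0,0,0,1]])

```text
clock: 49.05
tcp_pos: [0.5162, 0.3982, 0.1014]
orientation: [-1.567, -0.101, 0.099]
contact_force: [0.5, -0.5, 0.3]
grip_width: 0.0857
```

```bash
python3 go.py .5155 .3967 .028 7.3;  python3 snap.py e1 390 160 239 184
```

```text
t 49.05 tcp [0.5162 0.3982 0.1014] yaw 7.3 tilt 0.1 w 0.0857 F [ 0.5 -0.5  0.3] q [-0.28  0.69 -0.68  1.69  0.52  0.94 -1.03]
shift cm (x,y,z) [-0.1   7.34 -0.14] spin -0.0 n(3cm) 3
```

View pics/e1.png

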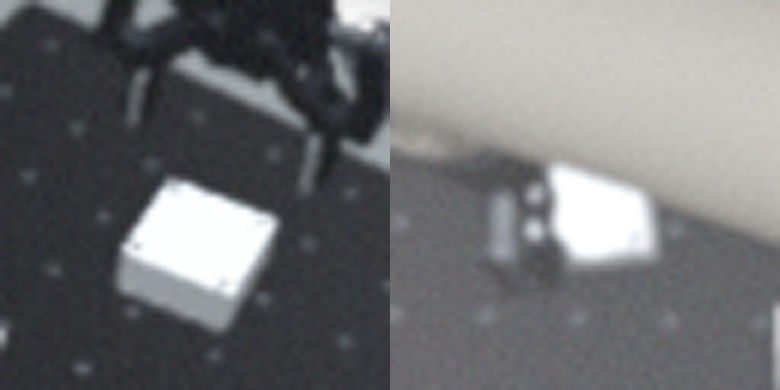

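Request:
send_rows(plan=[[-0.1,1,-0.15,0,1],[0,1.5,0,0,1],[0,1.5,0,0,1],[0,0.8,0,0,1],[0,0,0,0,1],[0,0,0,0,1]])

```text
clock: 49.9
tcp_pos: [0.5151, 0.3963, 0.0526]
orientation: [-1.568, -0.1, 0.1]
contact_force: [0.3, -0.3, 0.4]
grip_width: 0.0851
```

```bash
python3 go.py .5155 .3967 .028 7.3;  python3 snap.py e2 390 160 239 184
```

```text
t 49.9 tcp [0.5151 0.3963 0.0526] yaw 7.3 tilt 0.04 w 0.0851 F [ 0.3 -0.3  0.4] q [-0.3   0.75 -0.64  1.72  0.56  0.87 -1.07]
shift cm (x,y,z) [0.05 2.46 0.03] spin 0.0 n(3cm) 1
```

View pics/e2.png

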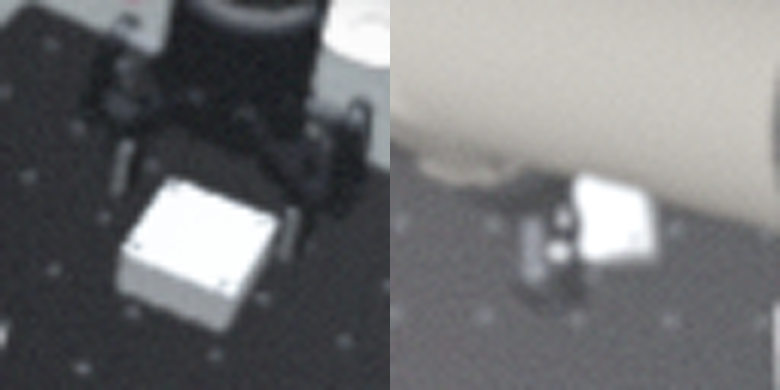

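The two pads straddle the base symmetrically (crop x≈122 and 290), so I'll go down.

Request:
send_rows(plan=[[0.05,0.6,0.03,0,1],[0,0.8,0,0,1],[0,0.6,0,0,1],[0,0.4,0,0,1],[0,0,0,0,1],[0,0,0,0,1]])

```text
clock: 50.75
tcp_pos: [0.5155, 0.3965, 0.0284]
orientation: [-1.568, -0.1, 0.1]
contact_force: [0.5, 0.0, -0.5]
grip_width: 0.0853
```

Request:
send_rows(force=50, plan=[[0,0,0,0,0.85],[0,0,0,0,0.75],[0,0,0,0,0.5],[0,0,0,0,0.5],[0,0,0,0,0],[0,0,0,0,0]])

```text
clock: 51.5
tcp_pos: [0.5156, 0.3967, 0.0288]
orientation: [-1.568, -0.101, 0.1]
contact_force: [-0.5, -0.4, 5.4]
grip_width: 0.0612
```

```bash
python3 go.py .5155 .3967 .029 7.3;  python3 snap.py e3 390 160 239 184
```

```text
t 51.5 tcp [0.5156 0.3967 0.0288] yaw 7.3 tilt 0.04 w 0.0612 F [-0.5 -0.4  5.4] q [-0.32  0.78 -0.62  1.72  0.59  0.83 -1.08]
shift cm (x,y,z) [-0.01 -0.02  0.01] spin 0.0 n(3cm) 1
```

View pics/e3.png

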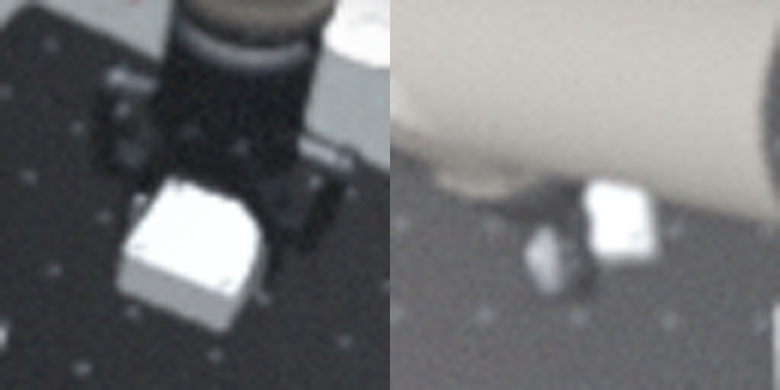

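Request:
send_rows(plan=[[0,-0.3,0,0,0],[0,-0.7,0,0,0],[0,-2,0,0,0],[0,-3,0,0,0],[0,-3,0,0,0],[0,-2,0,0,0],[0,-1,0,0,0],[0,0,0,0,0]])

```text
clock: 52.6
tcp_pos: [0.5155, 0.3964, 0.1487]
orientation: [-1.568, -0.101, 0.1]
contact_force: [0.3, -0.4, -1.5]
grip_width: 0.0612
```

```bash
python3 go.py .42 .2432 .15 5.5
```

```text
t 52.6 tcp [0.5155 0.3964 0.1487] yaw 7.3 tilt 0.04 w 0.0612 F [ 0.3 -0.4 -1.5] q [-0.26  0.64 -0.71  1.67  0.47  1.02 -1.  ]
shift cm (x,y,z) [-11.42  -0.14 -13.98] spin 1.8 n(3cm) 7
```

Request:
send_rows(plan=[[-0.6,0,-0.75,0,0],[-1.2,0,-1.5,0,0],[-1.8,0,-2.2,0,0],[-1.9,0,-2.3,0,0],[-1.9,0,-2.3,0,0],[-1.8,0,-2.2,0,0],[-1.2,0,-1.5,0,0],[-0.8,0,-0.9,0,0],[-0.2,0,-0.3,1.8,0],[0,0,0,0,0],[0,0,0,0,0]])

```text
clock: 53.98
tcp_pos: [0.4203, 0.2443, 0.1484]
orientation: [-1.569, -0.076, 0.076]
contact_force: [0.7, -0.4, -2.0]
grip_width: 0.0612
```

```bash
python3 go.py .42 .2432 .06 5.5
```

```text
t 53.98 tcp [0.4203 0.2443 0.1484] yaw 5.5 tilt 0.05 w 0.0612 F [ 0.7 -0.4 -2. ] q [-0.    0.4  -0.78  2.05  0.38  0.84 -0.91]
shift cm (x,y,z) [-0.05  8.84 -0.11] spin 0.0 n(3cm) 3
```

Request:
send_rows(plan=[[0,1,-0.1,0,0],[0,2,0,0,0],[0,2.5,0,0,0],[0,2,0,0,0],[0,1.2,0,0,0],[0,0,0,0,0],[0,0,0,0,0]])

```text
clock: 54.85
tcp_pos: [0.4205, 0.2429, 0.0618]
orientation: [-1.569, -0.076, 0.075]
contact_force: [0.1, 1.3, -1.2]
grip_width: 0.061
```

```bash
python3 go.py .42 .2432 .0328 5.5;  python3 snap.py e4 340 178 285 215
```

```text
t 54.85 tcp [0.4205 0.2429 0.0618] yaw 5.5 tilt 0.06 w 0.061 F [ 0.1  1.3 -1.2] q [-0.1   0.53 -0.68  2.11  0.53  0.67 -1.04]
shift cm (x,y,z) [-0.05  2.9   0.03] spin 0.0 n(3cm) 1
```

View pics/e4.png

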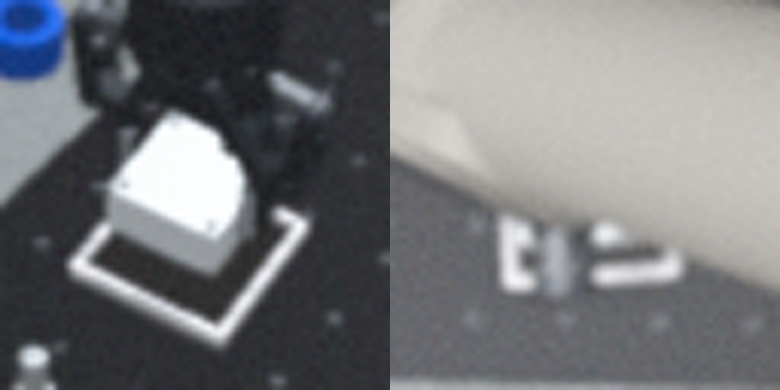

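Request:
send_rows(plan=[[-0.05,0.8,0.03,0,0],[0,0.9,0,0,0],[0,0.6,0,0,0],[0,0.25,0,0,0],[0,0,0,0,0],[0,0,0,0,0]])

```text
clock: 55.7
tcp_pos: [0.4198, 0.2429, 0.0359]
orientation: [-1.569, -0.076, 0.075]
contact_force: [0.4, 0.7, -1.7]
grip_width: 0.0612
```

Request:
send_rows(plan=[[0,0.1,0,0,0],[0,0.1,0,0,0],[0,0.1,0,0,0],[0,0,0,0,0],[0,0,0,0,0]])

```text
clock: 56.32
tcp_pos: [0.4196, 0.2428, 0.0328]
orientation: [-1.569, -0.075, 0.076]
contact_force: [-0.3, -0.4, -1.6]
grip_width: 0.0609
```

```bash
python3 go.py .42 .2432 .0328 5.5;  python3 snap.py e5 340 178 285 215
```

```text
t 56.33 tcp [0.4196 0.2428 0.0328] yaw 5.5 tilt 0.0 w 0.0609 F [-0.3 -0.4 -1.6] q [-0.14  0.58 -0.63  2.12  0.59  0.62 -1.09]
shift cm (x,y,z) [ 0.04 -0.    0.04] spin 0.0 n(3cm) 1
```

View pics/e5.png

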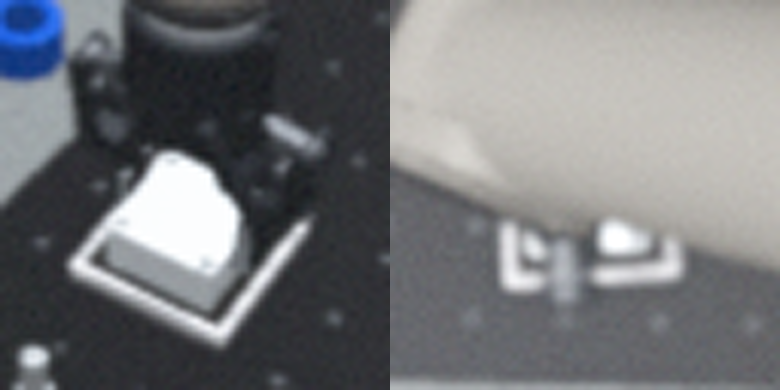

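Not quite down yet (the load is still on the wrist), so one more small step.

Request:
send_rows(plan=[[0,0.05,0,0,0],[0,0,0,0,0],[0,0,0,0,0]])

```text
clock: 56.8
tcp_pos: [0.4196, 0.2428, 0.0327]
orientation: [-1.57, -0.076, 0.075]
contact_force: [-1.8, -2.1, 4.7]
grip_width: 0.0613
```

Request:
send_rows(plan=[[0,0,0,0,0.8],[0,0,0,0,0.9],[0,0,0,0,1],[0,0,0,0,1],[0,-0.5,0,0,1],[0,-1.5,0,0,1],[0,-3,0,0,1],[0,-4,0,0,1],[0,-4,0,0,1],[0,-3,0,0,1],[0,0,0,0,1]])

```text
clock: 58.18
tcp_pos: [0.4208, 0.2438, 0.1953]
orientation: [-1.568, -0.079, 0.071]
contact_force: [0.3, 1.3, 0.1]
grip_width: 0.0855
```

```bash
python3 go.py .5 -.1 .2; python3 - <<'E'
from bench import r
import cv2
for c in("scene","top"): cv2.imwrite(f"pics/fin_{c}.png",r.grab_frame(c)["image"][:,:,::-1])
E
```

```text
t 58.17 tcp [0.4208 0.2438 0.1953] yaw 5.5 tilt 0.32 w 0.0855 F [0.3 1.3 0.1] q [ 0.05  0.33 -0.83  2.01  0.31  0.92 -0.84]
shift cm (x,y,z) [  4.59  -0.5  -34.98] spin 0 n(3cm) 12
```

View pics/fin_scene.png

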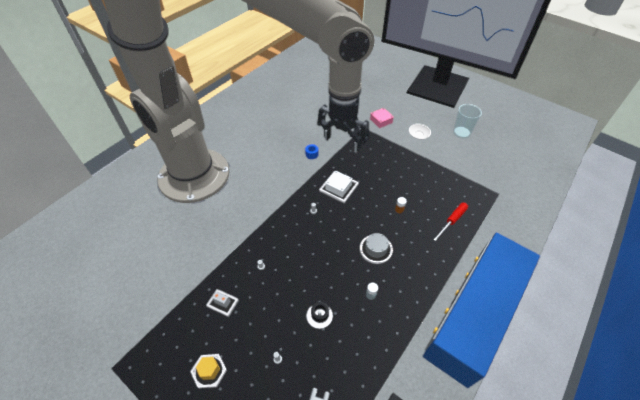

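All five parts show in their nests: base (340,184), flange (376,246), ring (319,313), contact block (222,301), hex (208,368). Last, a numeric check.

```bash
cat > run5.py <<'E'
from fit import *
from bench import r
F={c:r.grab_frame(c) for c in("scene","top")}; d=np.radians
p=lambda q:[(round(float(a[0]),4),round(float(a[1]),4),round(float(np.degrees(a[2])),1)) for a in q]
def pr(s): return prism(s,.016,.046,5,6)
J=dict(base=(nest(rect(.09,.09),rect(.082,.082)),rect(.062,.062),(.420,.2433,d(5.4)),1),flange=(nest(circ(.09),circ(.082)),circ(.062),(.6367,.1208,0),0),
hex=(nest(ngon(6,.07),ngon(6,.062)),ngon(6,.042),(.507,-.3874,d(11.5)),1),contact=(nest(rect(.064,.048),rect(.056,.04)),rect(.036,.02),(.411,-.252,d(13.5)),1),
ring=(prism(circ(.064),.012,.016,1,1),circ(.046),(.628,-.1273,0),0))
for n,(a,b,q0,y) in J.items():
    for cams in (("scene",),("top",)):
        q,e=fit([a,pr(b)],[q0,q0],F,cams,22,.02,[[1,1,y]]*2); print(n,cams,p(q),round(e,1), "offset mm",((q[1]-q[0])[:2]*1e3).round(1))
E
python3 run5.py
```

```text
base ('scene',) [(0.4198, 0.2443, 5.4), (0.4199, 0.2422, 5.3)] 348.6 offset mm [ 0.1 -2.1]
base ('top',) [(0.4297, 0.2106, -18.9), (0.4592, 0.2824, -8.7)] 594.6 offset mm [29.6 71.8]
flange ('scene',) [(0.6366, 0.1215, 0.0), (0.6359, 0.1226, 0.0)] 157.2 offset mm [-0.7  1.1]
flange ('top',) [(0.6364, 0.1204, 0.0), (0.6339, 0.1233, 0.0)] 108.7 offset mm [-2.5  2.9]
hex ('scene',) [(0.5066, -0.3873, 11.5), (0.5079, -0.3845, 12.4)] 313.3 offset mm [1.3 2.8]
hex ('top',) [(0.5079, -0.3874, 12.7), (0.5068, -0.3836, 7.7)] 141.8 offset mm [-1.1  3.8]
contact ('scene',) [(0.4106, -0.252, 13.7), (0.4103, -0.2504, 14.2)] 118.4 offset mm [-0.3  1.5]
contact ('top',) [(0.4117, -0.2526, 14.0), (0.4109, -0.2514, 17.0)] 128.0 offset mm [-0.8  1.2]
ring ('scene',) [(0.6279, -0.1272, 0.0), (0.6262, -0.1233, 0.0)] 588.1 offset mm [-1.7  3.9]
ring ('top',) [(0.6269, -0.1268, 0.0), (0.6301, -0.1268, 0.0)] 293.3 offset mm [ 3.2 -0. ]
```

View pics/fin_top.png

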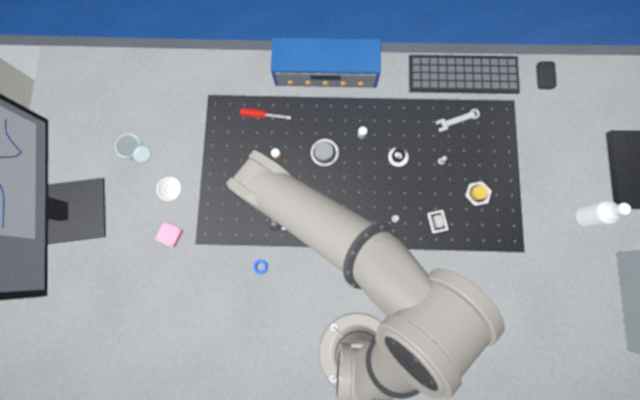

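All the offsets are within the nests' clearance (8–10 mm). In the top view the arm hides the base, so that fit doesn't count. Handing in.

```bash
python3 -c "
from bench import r
o=r.get_obs(); print(o['clock'],o['qvel'].round(3)); print(r.hand_in())"
```

```text
58.375 [-0.006  0.011  0.004  0.002  0.003  0.001  0.001]
the job is handed in; nothing more can be done
None
```

All five parts are in their own nests, and I handed the job in at about 58 s of the 128 s limit. I took them in this order: contact block to the slot nest, ring over the post, flange to the round nest, hex block to the hex nest, then square base to the square nest. I lowered each one until the wrist felt light floor contact (the reading rose by about 6 N), then released it and backed straight up.

**What the last checks showed:**
- **Position:** both pictures show the parts upright. In the scene camera each part is within about 4 mm of its nest centre, against 8–10 mm of clearance. Both the ring and the contact block were set down without touching the sides.
- **Forces:** the readings at the end of each move stayed below 10 N.
- **Look-alikes:** the blue ring and the pink block were not touched.

**Checks that failed or disagreed:**
- **Square base:** the final top-camera fit was meaningless because the arm hid it, so its final position rests on the scene camera (2 mm off centre) and the contact reading.
- **Ring:** the two cameras differ by about 4–5 mm because the simple model has no bore or post. Both still put it around the post.
- **Hex and contact block:** the cameras differ by about 3–5° on their angle. By the scene camera both are within 1° of their nests.

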